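Ready the microscope's plate feeder

TASK

Get the plate feeder ready to run: draw the transport pin out of its bore and lay it in the parking notch at the feeder's right front, shank inwards, and stack all the sample carrier plates that are on the bench flat on the bed, one on another, each square and snug against the far and left fences. Only when all that is done, slide the flush switch fully over to on (away from the robot), and leave the other things on the bench where they are.

Things in the scene. Friction and masses are not known exactly. Their poses are not given: they have to be found in the camera images.
- feeder: Plate feeder, a white fixed instrument. Its x points away from the robot, y to the left, z up; origin on the bench below the bed centre. All feeder points here are in these axes, mm. Flat top 40 mm above the bench over x -90..60, y -105..150; behind it (x 60..130) a housing 72 mm high. Plates go on the black bed with their length along y, then covering x -30..30, y -55..55.
- bed (a point): Point on the bed surface (40 mm above the bench) below the centre of a plate that touches both fences; axes as the feeder. The near and right sides of the bed are open, but for the bore block (see bore).
- far_fence (a point): Mid-height of the far fence's face: two aluminium posts, faces at feeder x = 30, 12 mm thick, 54 mm tall above the bed, at y 38..55 and -55..-38; the 76 mm gap between them leaves room for a finger.
- left_fence (a point): Mid-height of the left fence's face: an aluminium wall, face at feeder y = 55, 8 mm thick, 54 mm tall above the bed, over x -23..23.
- bore (a point): Mouth of the pin's bore, on the right face of the steel bore block; the 15 mm bore runs along feeder y, its axis 13 mm above the bed. The block stands right of the bed at x 5..35, y -92.5..-67.5, 26 mm high above the bed.
- notch (a point): Where the pin's origin lies when parked, at the feeder top's right edge (x -75, y -105), 5.5 mm above the top. The notch is a channel open above and at both ends, 16 mm wide, y -105..-50, between two steel rails 7 mm wide, 18 mm high. Parked, the shank lies on the feeder top along the notch pointing in (feeder +y) and the handle hangs out past the right edge.
- pin: Transport pin, about 100 g: round steel shank, 11 mm dia, 75 mm long, along its +y; square black handle 22 x 22 mm, 45 mm long, along its -y. Origin: on the axis where they meet; balances 10 to 15 mm along the shank. At the start the shank is in the bore, its end over the bed in the way of plates, the handle out on the right; it draws straight out along feeder -y (80 mm to clear the block).
- switch (a joint): Flush slide switch at the feeder's left: 0 m = off (towards the robot), 0.016 = on (away from the robot, feeder +x). A detent holds it at the nearer end; about 3.5 N along the travel carries it past the middle (0.008), after which it snaps on by itself.
- ridge (a point): Middle of the top of the switch's ridge, the only part that stands up: 10 mm along its travel (feeder x) x 26 mm (feeder y), 9 mm tall above the feeder's flat top; moves with the switch. The top is clear for 45 mm either way along the travel; the left fence is 50 mm to its right.
- plate1: Sample carrier plate, a flat aluminium plate 60 mm (its x) x 110 mm (its y) x 10 mm thick with three round stone specimens in its top, 130 g (varies), lying flat on the bench at the start. Three to five plates are there; an absent one reads None from the start. Origin: centre of underside.
- plate2: Sample carrier plate, a flat aluminium plate 60 mm (its x) x 110 mm (its y) x 10 mm thick with three round stone specimens in its top, 130 g (varies), lying flat on the bench at the start. Three to five plates are there; an absent one reads None from the start. Origin: centre of underside.
- plate3: Sample carrier plate, a flat aluminium plate 60 mm (its x) x 110 mm (its y) x 10 mm thick with three round stone specimens in its top, 130 g (varies), lying flat on the bench at the start. Three to five plates are there; an absent one reads None from the start. Origin: centre of underside.
- plate4: Sample carrier plate, a flat aluminium plate 60 mm (its x) x 110 mm (its y) x 10 mm thick with three round stone specimens in its top, 130 g (varies), lying flat on the bench at the start. Three to five plates are there; an absent one reads None from the start. Origin: centre of underside.
- plate5: Sample carrier plate, a flat aluminium plate 60 mm (its x) x 110 mm (its y) x 10 mm thick with three round stone specimens in its top, 130 g (varies), lying flat on the bench at the start. Three to five plates are there; an absent one reads None from the start. Origin: centre of underside.
- dish: Round glass dish, 84 mm wide, 18 mm high, loose; leave it alone. Origin: centre of underside.
- jar: Amber jar, 56 mm wide, 85 mm high, loose; leave it alone. Origin: centre of underside.
- brush: Brush, 160 mm long, lying on the bench; leave it alone. Origin: on its underside, mid-length.
- lens_can: Black upright cylinder, 40 mm wide, 55 mm high; leave it alone. Origin: centre of underside.
- slide_box: Closed white box 90 x 60 x 30 mm; leave it alone. Origin: centre of underside.
- loupe: Small black tapered magnifier, 44 mm wide, 34 mm high; leave it alone. Origin: centre of underside.
- pin_tip (a point): Centre of the free end of the pin's shank.
Mind the look-alikes: they are no part of the job. What is shaped like the plate2 but black, blue or purple is not meant.

How it is judged:
On the way, in this order (a step that is already met when the one before it is completed fails the run):
1. the pin lies in the parking notch and all plates present are stacked square against both fences, with the switch still off (x of pin in the frame of notch between -0.007 and 0.007 m and y of pin in the frame of notch between -0.02 and 0.02 m and z of pin in the frame of notch between -0.006 and 0.006 m and angle between the y axis of pin and the y axis of feeder, either way round below 0.2 rad and linear speed of each of pin, plate1, plate2, plate3, plate4, plate5 below 0.02 m/s and x of plate1 in the frame of bed between -0.0035 and 0.0035 m and y of plate1 in the frame of bed between -0.0035 and 0.0035 m and z of plate1 in the frame of bed between -0.004 and 0.056 m and angle between the y axis of each of plate1, plate2, plate3, plate4, plate5 and the y axis of feeder, either way round below 0.05 rad and angle between each of plate1, plate2, plate3, plate4, plate5's own z axis and vertical below 0.06 rad and x of plate2 in the frame of bed between -0.0035 and 0.0035 m and y of plate2 in the frame of bed between -0.0035 and 0.0035 m and z of plate2 in the frame of bed between -0.004 and 0.056 m and x of plate3 in the frame of bed between -0.0035 and 0.0035 m and y of plate3 in the frame of bed between -0.0035 and 0.0035 m and z of plate3 in the frame of bed between -0.004 and 0.056 m and x of plate4 in the frame of bed between -0.0035 and 0.0035 m and y of plate4 in the frame of bed between -0.0035 and 0.0035 m and z of plate4 in the frame of bed between -0.004 and 0.056 m and x of plate5 in the frame of bed between -0.0035 and 0.0035 m and y of plate5 in the frame of bed between -0.0035 and 0.0035 m and z of plate5 in the frame of bed between -0.004 and 0.056 m and value of joint switch below 0.005 m and y of pin_tip in the frame of notch above 0.05 m), for 0.2 s.
2. the switch is slid fully on (value of joint switch above 0.0135 m), for 0.2 s.
At the end, for the whole second after the job is handed in: The pin rests in the parking notch (within 7 mm across, 20 mm along, 6 mm in height, and 0.2 rad), shank inwards; every plate present lies flat on the bed or the plates below, within 3.5 mm of touching both fences and 0.05 rad of square; all at rest; the switch is on (beyond 13.5 mm of its 16 mm) (x of pin in the frame of notch between -0.007 and 0.007 m and y of pin in the frame of notch between -0.02 and 0.02 m and z of pin in the frame of notch between -0.006 and 0.006 m and angle between the y axis of pin and the y axis of feeder, either way round below 0.2 rad and linear speed of each of pin, plate1, plate2, plate3, plate4, plate5 below 0.02 m/s and x of plate1 in the frame of bed between -0.0035 and 0.0035 m and y of plate1 in the frame of bed between -0.0035 and 0.0035 m and z of plate1 in the frame of bed between -0.004 and 0.056 m and angle between the y axis of each of plate1, plate2, plate3, plate4, plate5 and the y axis of feeder, either way round below 0.05 rad and angle between each of plate1, plate2, plate3, plate4, plate5's own z axis and vertical below 0.06 rad and x of plate2 in the frame of bed between -0.0035 and 0.0035 m and y of plate2 in the frame of bed between -0.0035 and 0.0035 m and z of plate2 in the frame of bed between -0.004 and 0.056 m and x of plate3 in the frame of bed between -0.0035 and 0.0035 m and y of plate3 in the frame of bed between -0.0035 and 0.0035 m and z of plate3 in the frame of bed between -0.004 and 0.056 m and x of plate4 in the frame of bed between -0.0035 and 0.0035 m and y of plate4 in the frame of bed between -0.0035 and 0.0035 m and z of plate4 in the frame of bed between -0.004 and 0.056 m and x of plate5 in the frame of bed between -0.0035 and 0.0035 m and y of plate5 in the frame of bed between -0.0035 and 0.0035 m and z of plate5 in the frame of bed between -0.004 and 0.056 m and value of joint switch above 0.0135 m and y of pin_tip in the frame of notch above 0.05 m).
It fails at once if a bystander is shoved more than 70 mm away (distance of any of dish, jar, brush, lens_can, slide_box, loupe from where it was at the start of the episode above 0.07 m).
Of plate1, plate2, plate3, plate4, plate5 only 3 to 5 are there at a start; the rules pass over those that are not, and their reading is None.
At some moment in a run one of plate1, plate2, plate3, plate4, plate5 may be knocked a few centimetres aside while the robot is not near it.
Once in a run the grip may slacken for a moment while it holds something.
It also fails if it takes over 210 s, if anything falls off the work surface, if the arm or the gripper's body presses on something with over 40 N, if the wrist force passes 120 N, or if a joint passes its speed limit or range.

ROBOT

A 6-joint arm with a two-finger parallel gripper is mounted at the origin on the work surface. World frame = base frame: x ahead of the robot, y to its left, z up, the work surface at z = 0. Lengths are in m, angles in rad, forces in N, time in s.
With the tool pointing down it reaches from about 0.375 to 0.9 m from the base axis. Payload 3.1 kg.
Tool frame: the origin (TCP) lies midway between the tips of the shut fingers; the grasp point (between the pads) lies robot.grip_point_offset behind it (robot.grip_point_offset is the distance from the TCP to the grasp point, in m); z points along the fingers, y is the direction in which the jaws open and shut (so a half turn about z gives the same grasp; the last joint's range is limited). The gripper opens to 87 mm and grips with 3 to 60 N. Pads are 19 mm wide; open, the fingers measure 117 mm over their backs; the gripper's body (75 mm by 190 mm) begins 51 mm behind the grasp point.
Start: joints at [-0.178, 0.527, 1.433, -0, 1.181, -0.178], TCP at [0.625, 0, 0.223] pointing down, gripper open.
Joint ranges: [-3.08, 3.08], [-0.75, 2.2], [0.22, 2.44], [-1.43, 4.57], [0, 2.65], [-2.85, 2.85]. Speed limits (rad/s): [2.79, 2.79, 3.14, 3.14, 3.14, 3.14].

INTERFACE

Orientations are given as a unit quaternion [x, y, z, w].
In Python, from rig import robot, cams, hand_in gives the robot as it stands. The module is installed in compiled form; this text tells all that it offers.
- The arm moves only by the tool send_rows, never from a script. Its argument "steps" is one flat list of numbers, 5 for each row, row after row: the finger opening in m, from 0 to 0.087, then the shift along the tool's x, y, z in m, then the turn about the tool's z in rad. A call has 1 to 8 rows; each row is the pose to reach, as a shift and turn from the pose measured when the call began, along the tool's axes at that moment; what a row does not reach only later rows make up. A row lasts 1/8 s, in which the tool goes at most 62.5 mm and 10.7 degrees, less where a joint would pass 70% of its speed; a pose out of reach is approached as far as the arm can. A call with a gripper value outside its range is refused whole. The fingers move at their own pace and stop on an object; "force" is the grip in N (left out, the last holds). Time passes only in rows, so rows that repeat a pose let the fingers close. It gives the time, the measured TCP pose, the force and the opening at its end, in the units of the state.
- robot.get_obs(): the state, without advancing time (a new reading comes with each control period).
- cams.camera(name): name is "scene" or "side" or "wrist"; returns a dict with "color" (400x640x3 uint8, red, green, blue), "range_z" (400x640 float32, m along the optical axis (not along the pixel's ray), 0 where there is no reading), "intrinsics" (3x3 intrinsics, pixels), "extrinsics" (4x4, takes a point from camera to world coordinates). Camera axes: x right, y down, z forward; pixel columns grow to the right and rows downward; lengths in m; the calibration is good to about 2 mm. A picture is of the moment at which its call begins.
- hand_in(): hands the job in, once; it reports no verdict.
The state is a dict: "time": time; "q": joint angles; "joint_velocities": joint speeds; "joint_torque": joint torques, N m; "position": TCP position; "tool_rot": TCP orientation; "ft_force": force on the tool from outside, world axes, zero at the start; "moment": the same for the moment, N m; "grip_width": finger opening in m.
Only numpy, scipy, OpenCV 4.12 (cv2) and the standard library are available. Lean on these libraries where they do the work, as an engineer would, in place of code of your own. Each camera call takes 0.05 s, during which the arm holds its last target.

## Working session

There is one attempt and no reset: what is moved stays moved. The work goes in short steps, Python scripts to look and compute and a tool call to move; the robot and the scene stay as the last step left them, time stands still between calls to the robot, and variables do not carry over. Pictures are saved under pics/ and viewed, and the job is handed in when it is done.

Besides the shell and the picture viewer there is one more tool, called after "Call:" as name(argument=value, ...) on one line, values as JSON. send_rows: Moves the arm, as the interface text tells. Its arguments: {"type":"object","properties":{"steps":{"type":"array","items":{"type":"number"}},"force":{"type":"number"}},"required":["steps"]}

```bash
mkdir -p pics
python3 - <<'E'
from rig import robot,cams
import cv2,numpy as np
print(robot.get_obs()); print(robot.grip_point_offset)
for n in ["scene","side","wrist"]:
    c=cams.camera(n); cv2.imwrite(f"pics/{n}0.png",c["color"][:,:,::-1]); print(n,c["intrinsics"].tolist(),np.round(c["extrinsics"],3).tolist())
    np.savez(f"{n}0.npz",**c)
E
```

```text
{'time': 0.0, 'q': array([-1.78518823e-01,  5.28491279e-01,  1.43394193e+00, -8.26951548e-06,
        1.18138131e+00, -1.78536804e-01]), 'joint_velocities': array([-1.88832328e-03, -2.47827154e-03,  1.24390623e-03,  1.36946872e-03,
        6.23212501e-05,  2.13278913e-03]), 'joint_torque': array([-5.45745443e-04, -4.40045428e+01, -1.76593530e+01,  6.32597599e-02,
        5.83207863e-02, -1.53719384e-04]), 'position': array([6.24247108e-01, 1.51176414e-04, 2.21543608e-01]), 'tool_rot': array([ 7.07098875e-01,  7.07113815e-01, -6.36706006e-04, -9.10381987e-04]), 'ft_force': array([ 0.40122024, -0.26869562, -0.19451954]), 'moment': array([-0.03018575,  0.01888658,  0.02758233]), 'grip_width': 0.08678153153636468}
0.0187
scene [[389.49241556708887, 0.0, 315.7597975175208], [0.0, 389.49241556708887, 200.38846497825875], [0.0, 0.0, 1.0]] [[0.634, 0.621, -0.461, 1.021], [0.773, -0.512, 0.374, -0.422], [-0.004, -0.594, -0.805, 1.026], [0.0, 0.0, 0.0, 1.0]]
side [[403.61329651402593, 0.0, 315.5008897843342], [0.0, 403.61329651402593, 197.60942899497104], [0.0, 0.0, 1.0]] [[-0.753, -0.332, 0.568, -0.178], [-0.658, 0.398, -0.639, 0.784], [-0.013, -0.855, -0.518, 0.694], [0.0, 0.0, 0.0, 1.0]]
wrist [[359.71206857129215, 0.0, 320.5922543528546], [0.0, 359.71206857129215, 202.03228976715945], [0.0, 0.0, 1.0]] [[1.0, -0.0, -0.002, 0.624], [-0.001, -0.971, -0.241, 0.067], [-0.002, 0.241, -0.971, 0.384], [0.0, 0.0, 0.0, 1.0]]
```

View pics/scene0.png

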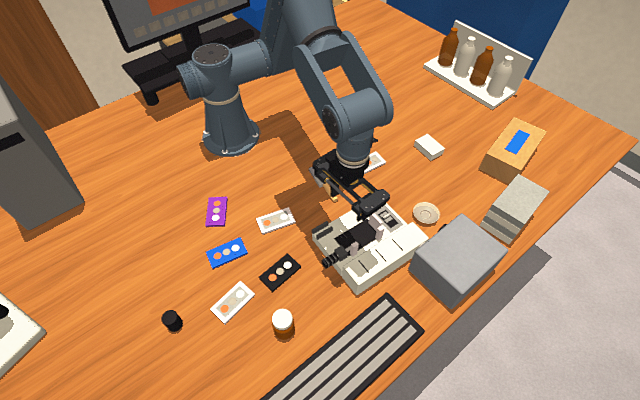

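View pics/side0.png

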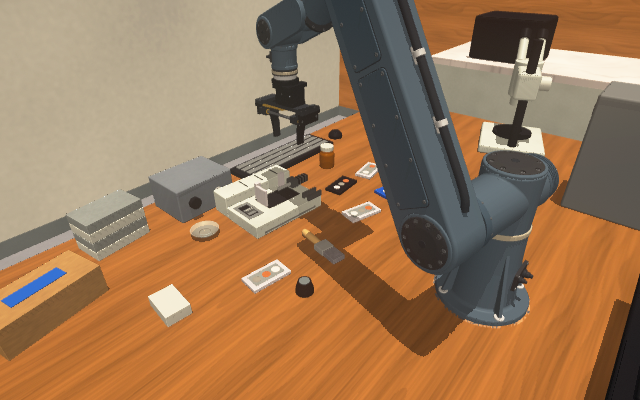

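View pics/wrist0.png

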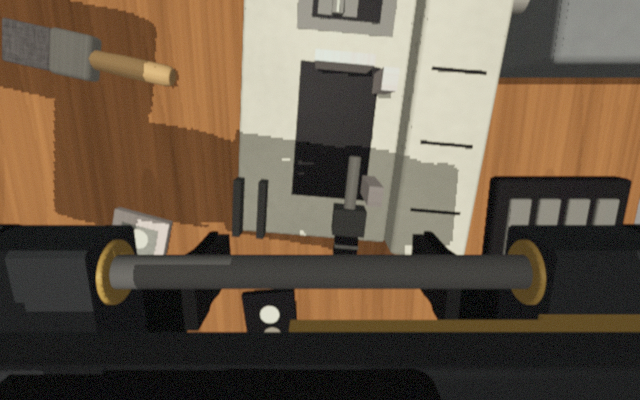

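The scene view shows white plates at (275,220), (232,300) and (373,162). The look-alikes are purple (216,211), blue (227,252) and black (280,272). Next I'll fuse the views into a top-down map.

```bash
cat > h.py <<'E'
import numpy as np,cv2
from scipy.spatial.transform import Rotation as R
def pts(c):
    z=c["range_z"];K=c["intrinsics"];E=c["extrinsics"]
    v,u=np.mgrid[0:z.shape[0],0:z.shape[1]]
    P=np.stack([(u-K[0,2])/K[0,0]*z,(v-K[1,2])/K[1,1]*z,z],-1)
    W=P@E[:3,:3].T+E[:3,3]; W[z==0]=np.nan
    return W
def topdown(cs,x0,x1,y0,y1,s=0.002,zmax=0.12):
    # image: up = +x, left=+y
    H=int((x1-x0)/s);Wd=int((y1-y0)/s)
    im=np.zeros((H,Wd,3),np.uint8);hm=np.full((H,Wd),np.nan)
    for c in cs:
        W=pts(c).reshape(-1,3);col=c["color"].reshape(-1,3)
        ok=np.isfinite(W[:,2])&(W[:,2]<zmax)&(W[:,0]>x0)&(W[:,0]<x1)&(W[:,1]>y0)&(W[:,1]<y1)
        W=W[ok];col=col[ok];o=np.argsort(W[:,2]);W=W[o];col=col[o]
        r=((x1-W[:,0])/s).astype(int).clip(0,H-1);q=((y1-W[:,1])/s).astype(int).clip(0,Wd-1)
        im[r,q]=col;hm[r,q]=W[:,2]
    return im,hm
def uvw(c,u,v):
    return pts(c)[v,u]
E
python3 - <<'E'
from h import *
cs=[dict(np.load(f"{n}0.npz")) for n in ["side","scene"]]
for c,n in zip(cs,["side","scene"]):
    im,hm=topdown([c],0.25,1.0,-0.6,0.6,0.002); 
    cv2.imwrite(f"pics/td_{n}.png",im[:,:,::-1])
    W=pts(c)
    b=W[np.isfinite(W[...,2])&(abs(W[...,2])<.02)]
    print(n,np.median(b[:,2]))
s=cs[1]
for u,v in [(275,220),(232,300),(373,162),(216,211),(227,252),(280,272),(172,320),(429,147),(426,212),(282,318)]: print(u,v,uvw(s,u,v))
s=cs[0]
for u,v in [(266,275),(360,212),(367,170),(304,287),(320,245),(170,303),(204,230)]: print(u,v,uvw(s,u,v))
E
```

```text
side 0.0008509508966363377
scene 0.0016693065248769567
275 220 [ 0.41880649 -0.09768862  0.01344174]
232 300 [ 0.55524851 -0.34067007  0.01100836]
373 162 [0.43797734 0.30918649 0.01127127]
216 211 [ 0.27029399 -0.22168746  0.01119726]
227 252 [ 0.41863114 -0.27260177  0.01003281]
280 272 [ 0.5719348  -0.19058465  0.01323271]
172 320 [ 0.52528418 -0.48971899  0.0572577 ]
429 147 [0.52463293 0.49587661 0.03211962]
426 212 [0.69591835 0.29188529 0.00823519]
282 318 [ 0.70690405 -0.27644412  0.08531008]
266 275 [0.42237733 0.29914099 0.01050498]
360 212 [ 0.41093419 -0.08340628  0.01063499]
367 170 [ 0.55335245 -0.32446092  0.01318228]
304 287 [0.30676993 0.28427094 0.0308467 ]
320 245 [0.38983848 0.1303621  0.02047495]
170 303 [0.50006788 0.51557906 0.03149945]
204 230 [0.70858038 0.28082313 0.00520279]
```

View pics/td_side.png

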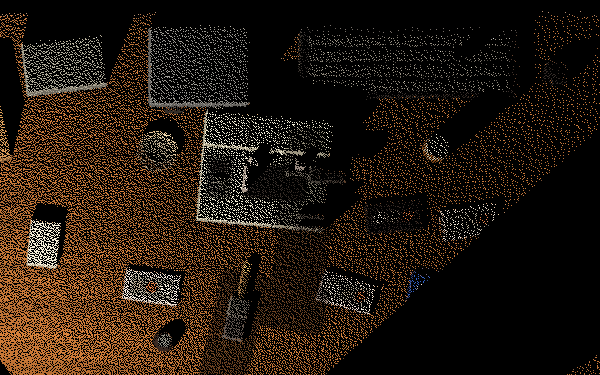

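View pics/td_scene.png

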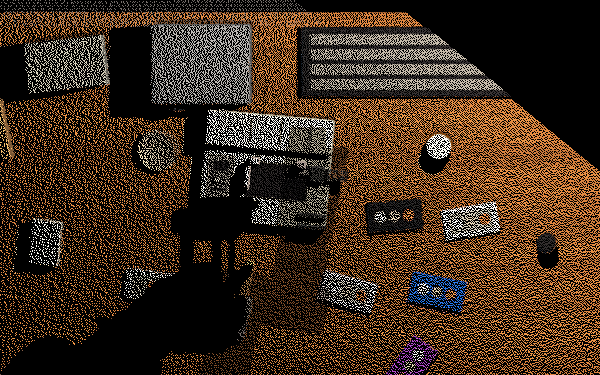

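Call:
send_rows(steps=[0.087,-0.05,0,-0.05,0,0.087,-0.1,0,-0.1,0,0.087,-0.15,0,-0.12,0,0.087,-0.15,0,-0.12,0,0.087,-0.15,0,-0.12,0])

```text
time: 0.78
position: [0.6241, -0.1499, 0.341]
tool_rot: [0.708, 0.707, -0.0, -0.002]
ft_force: [0.5, 0.0, -0.2]
grip_width: 0.087
```

```bash
cat > snap.py <<'E'
import sys
from rig import robot,cams
import cv2,numpy as np
from h import *
n,name=sys.argv[1],sys.argv[2]
o=robot.get_obs(); print(o["time"],o["position"].round(4),o["tool_rot"].round(4),o["ft_force"].round(2),round(o["grip_width"],4))
c=cams.camera(n); cv2.imwrite(f"pics/{name}.png",c["color"][:,:,::-1]); np.savez(name+".npz",**c)
E
python3 snap.py wrist w1
```

```text
0.775 [ 0.6241 -0.1499  0.341 ] [ 7.075e-01  7.067e-01 -5.000e-04 -1.600e-03] [ 0.51  0.01 -0.23] 0.087
```

View pics/w1.png

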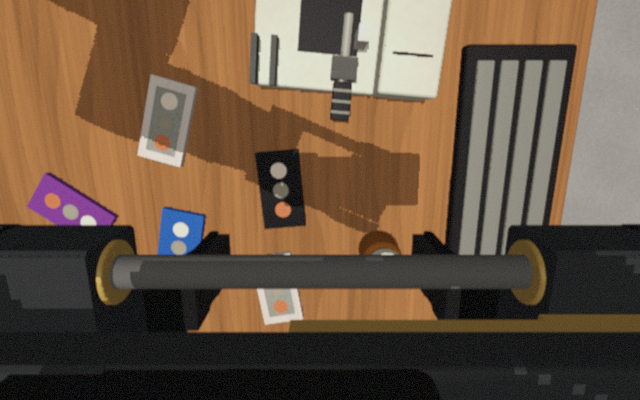

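The wrist view shows white plate A at (167,120), the feeder's right end at the top, and part of white plate B at (280,295) under the gripper. I'll move left so the whole feeder is in view.

Call:
send_rows(steps=[0.087,0.05,0,0,0,0.087,0.1,0,0,0,0.087,0.14,0,0,0,0.087,0.14,0,0,0,0.087,0.14,0,0,0])

```text
time: 1.45
position: [0.6233, -0.0079, 0.3398]
tool_rot: [0.706, 0.708, -0.001, -0.003]
ft_force: [0.4, -0.8, 0.3]
grip_width: 0.087
```

```bash
python3 snap.py wrist w2
```

```text
1.45 [ 0.6233 -0.0079  0.3398] [ 0.7063  0.7079 -0.0014 -0.0028] [ 0.4  -0.79  0.35] 0.087
```

View pics/w2.png

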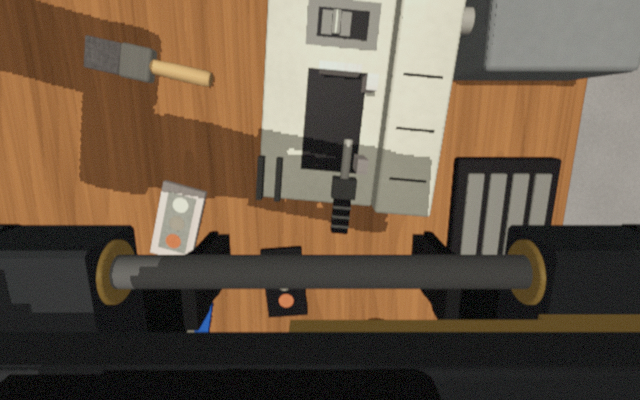

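Run:
```python
from h import *
c=dict(np.load("w2.npz"));W=pts(c)
S=cv2.medianBlur(c["range_z"],3)
# bench plane/top heights
for lab,m in [("top",(slice(60,140),slice(270,300))),("bench",(slice(30,200),slice(220,250))),("bed",(slice(80,130),slice(310,340))),("housing",(slice(90,120),slice(400,430)))]:
    print(lab,np.nanmedian(W[m][...,2]),np.nanstd(W[m][...,2]))
# near edge: per row, first col with z>0.02
z=W[...,2]
near=[];
for v in range(5,195):
    u=np.where((z[v,200:400]>0.03))[0]
    if len(u)==0: continue
    # consecutive
    u0=200+u[0]
    near.append(W[v,u0])
near=np.array(near);
def fit(P,ax):
    # fit coordinate ax as function of other
    o=1-ax
    k=np.ones(len(P),bool)
    for _ in range(6):
        a=np.polyfit(P[k,o],P[k,ax],1);r=P[:,ax]-np.polyval(a,P[:,o]);k=abs(r)<2.5*np.std(r[k])+1e-4
    return a,np.std(r[k]),k.sum()
print("near x=a*y+b",fit(near,0))
right=[]
for u in range(262,425):
    col=z[150:235,u]; k=np.where(col>0.03)[0]
    if len(k): right.append(W[150+k[-1],u])
right=np.array(right); 
sel=(right[:,2]<0.045)
print("right top",fit(right[sel],1))
sel=(right[:,2]>0.06)
print("right housing",fit(right[sel],1) if sel.sum()>5 else None)
h=[];f=[]
for v in range(5,205):
    u=np.where(z[v,300:460]>0.066)[0]
    # housing columns
    uu=[x for x in u if x+300>360]
    if len(uu)>10: f.append(W[v,300+uu[-1]]); 
    k=np.where((z[v,300:420]>0.066))[0]
f=np.array(f);print("far",fit(f,0))
np.save("z.npy",z)
```

```text
top 0.04032065242439625 0.0008652854894988988
bench 0.00035173452147096995 0.0009147617204860925
bed 0.040674802874802296 0.0008548432552891796
housing 0.07239477250473675 0.0008358136795313506
near x=a*y+b (array([0.08915888, 0.54246233]), np.float64(0.0004662835518973931), np.int64(190))
right top (array([-0.08558686, -0.00125248]), np.float64(0.0005849200413443842), np.int64(79))
right housing (array([ 0.09693478, -0.1265766 ]), np.float64(0.028012415096521123), np.int64(71))
far (array([0.08706051, 0.76108562]), np.float64(0.0006881237157419281), np.int64(179))
```

```bash
cat >> h.py <<'E'
TH=-0.0877
n_=np.array([np.cos(TH),np.sin(TH)]);t_=np.array([-np.sin(TH),np.cos(TH)])
O=n_*.6293+t_*.1032
def toF(P): d=np.asarray(P)[...,:2]-O; return np.stack([d@n_,d@t_],-1)
def toW(x,y): return O+n_*x+t_*y
E
python3 - <<'E'
from h import *
print("O",O)
c=dict(np.load("w2.npz"));W=pts(c);F=toF(W);z=W[...,2]
im=np.zeros((300,600,3),np.uint8)
# feeder-frame topdown 0.5mm: show color
s=0.0006
x0,x1,y0,y1=-.1,.14,-.17,.16
im=np.zeros((int((x1-x0)/s),int((y1-y0)/s),3),np.uint8)
# warp via pixels by height=0.04 plane? just nearest scatter w/ dilation
K=c["intrinsics"];E=c["extrinsics"]
xs=np.arange(im.shape[0]);ys=np.arange(im.shape[1])
X,Y=np.meshgrid(x1-xs*s,y1-ys*s,indexing="ij")
for zz,name in [(0.04,"a"),(0.053,"b")]:
    P=np.stack([O[0]+n_[0]*X+t_[0]*Y,O[1]+n_[1]*X+t_[1]*Y,np.full_like(X,zz)],-1)
    Q=(P-E[:3,3])@E[:3,:3]
    u=(Q[...,0]/Q[...,2]*K[0,0]+K[0,2]).astype(np.float32);v=(Q[...,1]/Q[...,2]*K[1,1]+K[1,2]).astype(np.float32)
    im=cv2.remap(c["color"],u,v,cv2.INTER_LINEAR)
    cv2.imwrite(f"pics/fd_{name}.png",im[:,:,::-1])
m=(F[...,1]<-.094)&(F[...,1]>-.15)&(abs(F[...,0]-.02)<.03)&(z>.045)&(np.arange(400)[:,None]<236)
print("handle",m.sum(),F[m].min(0),F[m].max(0),np.median(z[m]),np.percentile(z[m],[5,95]))
for y in np.arange(-.14,-.09,.006):
    k=m&(abs(F[...,1]-y)<.003)&(z>.058)
    if k.any(): print(round(y,3),np.percentile(F[k][:,0],[2,98]),np.median(z[k]))
E
```

```text
O [0.63592053 0.04768449]
handle 604 [ 0.00922231 -0.13882331] [ 0.0314407  -0.09407789] 0.06249113593901745 [0.06040812 0.06385319]
-0.14 [0.01207064 0.03085832] 0.061725187281268246
-0.134 [0.00999873 0.03058303] 0.06259323544932649
-0.128 [0.00937392 0.03129345] 0.06282628234002355
-0.122 [0.01008617 0.03073132] 0.06243565134547652
-0.116 [0.00959663 0.03127925] 0.06268628268748483
-0.11 [0.0098317  0.03075921] 0.06241647455892818
-0.104 [0.00974152 0.03108615] 0.06247966784712686
-0.098 [0.0098561  0.03066479] 0.06253470362130334
-0.092 [0.01048315 0.02903369] 0.062024930400386646
```

View pics/fd_a.png

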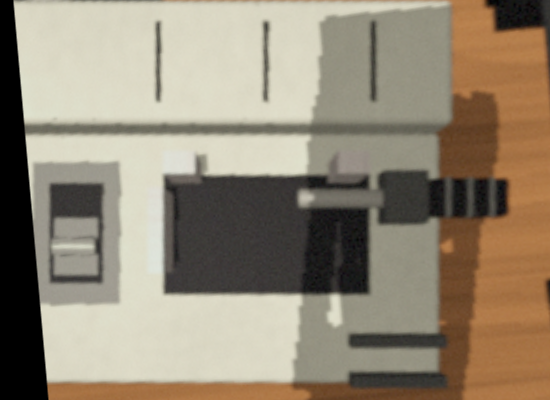

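The rectified view agrees with the given layout: bed, fences, bore block, notch rails and switch are all where expected. Measured against spec, the pin handle is 22 mm wide at x≈20, y -93..-138, with its axis at 51.5 mm. Next is a move helper.

```bash
cat > go.py <<'E'
import sys
from rig import robot
from h import *
def delta(x,y,z,yaw=0.0,frame="F"):
    # target TCP: feeder coords (m) or world; yaw = world yaw of tool x relative to feeder y (or world yaw of +y)
    o=robot.get_obs();Rm=R.from_quat(o["tool_rot"]).as_matrix()
    p=np.array([*(toW(x,y) if frame=="F" else (x,y)),z])
    d=Rm.T@(p-o["position"])
    base=TH if frame=="F" else 0
    cur=np.arctan2(-Rm[0,0],Rm[1,0])   # yaw of tool x from world y
    tgt=base+yaw
    e=(tgt-cur+np.pi)%(2*np.pi)-np.pi
    print("t=%.2f pos F=%s z=%.4f yawF=%.3f grip=%.4f f=%s"%(o["time"],(toF(o["position"])*1000).round(1),o["position"][2],cur-TH,o["grip_width"],o["ft_force"].round(1)))
    print("tilt",Rm[:,2].round(4)," shift",d.round(4)," turn",round(-e,4))
if __name__=="__main__":
    a=[float(s) for s in sys.argv[1:5]]; fr=sys.argv[5] if len(sys.argv)>5 else "F"
    delta(*a,frame=fr)
E
python3 go.py .0203 -.118 .13 0; python3 go.py .0203 -.118 .035 0
```

```text
t=1.50 pos F=[ -7.4 -57.3] z=0.3400 yawF=0.088 grip=0.0872 f=[0.4 0.3 1.1]
tilt [-0.0056  0.0019 -1.    ]  shift [-0.0633  0.0234  0.2097]  turn 0.0885
t=1.50 pos F=[ -7.4 -57.3] z=0.3400 yawF=0.088 grip=0.0872 f=[0.4 0.3 1.1]
tilt [-0.0056  0.0019 -1.    ]  shift [-0.0635  0.0239  0.3047]  turn 0.0885
```

Call:
send_rows(steps=[0.06,-0.02,0.008,0.05,0.03,0.06,-0.04,0.016,0.1,0.06,0.06,-0.063,0.0235,0.15,0.0885,0.06,-0.063,0.0235,0.19,0.0885,0.06,-0.063,0.0235,0.21,0.0885,0.06,-0.063,0.0235,0.21,0.0885])

```text
time: 2.25
position: [0.6442, -0.0724, 0.1273]
tool_rot: [0.738, 0.675, -0.003, -0.005]
ft_force: [-0.2, -0.4, 0.3]
grip_width: 0.06
```

```bash
python3 go.py .0203 -.118 .035 0
```

```text
t=2.25 pos F=[  18.8 -118.8] z=0.1273 yawF=-0.002 grip=0.0600 f=[-0.2 -0.4  0.3]
tilt [-0.0107  0.0033 -0.9999]  shift [0.0006 0.0025 0.0922]  turn -0.002
```

Call:
send_rows(steps=[0.06,0.0006,0.0025,0,-0.002,0.06,0.0006,0.0025,0,-0.002])

```text
time: 2.5
position: [0.6478, -0.0725, 0.1286]
tool_rot: [0.737, 0.675, -0.002, -0.004]
ft_force: [0.1, -0.1, 0.1]
grip_width: 0.06
```

```bash
python3 go.py .0203 -.118 .035 0;python3 -c "
from rig import robot
o=robot.get_obs();print(o['q'].round(5),o['joint_velocities'].round(4))"
```

```text
t=2.50 pos F=[  22.4 -118.7] z=0.1286 yawF=-0.000 grip=0.0600 f=[ 0.1 -0.1  0.1]
tilt [-0.008   0.0024 -1.    ]  shift [ 0.0006 -0.0013  0.0936]  turn -0.0002
[-2.82650e-01  6.75210e-01  1.43531e+00  9.00000e-05  1.03947e+00
 -1.94830e-01] [ 0.006  -0.0062  0.0066 -0.0001  0.0006  0.0004]
```

Call:
send_rows(steps=[0.06,0.0006,-0.0015,0,0,0.06,0.0006,-0.0015,0,0])

```text
time: 2.75
position: [0.6467, -0.0718, 0.1294]
tool_rot: [0.737, 0.675, -0.002, -0.003]
ft_force: [0.7, -0.4, 0.7]
grip_width: 0.06
```

```bash
python3 go.py .0203 -.118 .035 0;python3 -c "
from rig import robot
o=robot.get_obs();print(o['q'].round(5),o['joint_velocities'].round(4),o['q'][[1,2,4]].sum()-3.14159)"
```

```text
t=2.75 pos F=[  21.2 -118.1] z=0.1294 yawF=-0.000 grip=0.0600 f=[ 0.7 -0.4  0.7]
tilt [-0.0067  0.002  -1.    ]  shift [-0.0001 -0.0002  0.0945]  turn -0.0
[-2.82030e-01  6.72110e-01  1.43926e+00  1.00000e-04  1.03723e+00
 -1.94340e-01] [ 0.0019  0.0056  0.0016 -0.0001 -0.0016 -0.0002] 0.00700824422030788
```

Call:
send_rows(steps=[0.06,0,-0.0005,0.04,0,0.06,0,-0.0005,0.08,0,0.06,0,-0.0005,0.094,0,0.06,0,-0.0005,0.094,0])

```text
time: 3.25
position: [0.6452, -0.0714, 0.0349]
tool_rot: [0.737, 0.675, -0.002, -0.004]
ft_force: [0.4, -0.2, 0.3]
grip_width: 0.0599
```

```bash
python3 go.py .0203 -.118 .035 0; python3 snap.py side s1
```

```text
t=3.25 pos F=[  19.6 -117.8] z=0.0349 yawF=0.000 grip=0.0599 f=[ 0.4 -0.2  0.3]
tilt [-0.0082  0.0024 -1.    ]  shift [-0.0002  0.0007 -0.0001]  turn 0.0001
3.25 [ 0.6452 -0.0714  0.0349] [ 0.7374  0.6755 -0.0022 -0.0037] [ 0.38 -0.15  0.29] 0.0599
```

Good. Closing on the handle.

Call:
send_rows(steps=[0.015,0,0.0007,0,0,0.015,0,0.0007,0,0,0.015,0,0.0007,0,0,0.015,0,0.0007,0,0,0.015,0,0.0007,0,0], force=35)

```text
time: 3.92
position: [0.6469, -0.0717, 0.0362]
tool_rot: [0.737, 0.675, -0.001, -0.003]
ft_force: [0.4, 0.2, 0.1]
grip_width: 0.0217
```

```bash
python3 go.py .0203 -.203 .037 0; python3 snap.py side s1
```

```text
t=3.92 pos F=[  21.4 -118. ] z=0.0362 yawF=0.000 grip=0.0217 f=[0.4 0.2 0.1]
tilt [-0.0056  0.0017 -1.    ]  shift [-0.085  -0.0011 -0.0009]  turn 0.0001
3.925 [ 0.6469 -0.0717  0.0362] [ 0.7374  0.6755 -0.0015 -0.0025] [0.35 0.2  0.06] 0.0217
```

```bash
python3 -c "
import cv2;i=cv2.imread('pics/s1.png');cv2.imwrite('pics/s1c.png',cv2.resize(i[120:250,200:360],None,fx=5,fy=4))"
```

```text
(no output)
```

View pics/s1c.png

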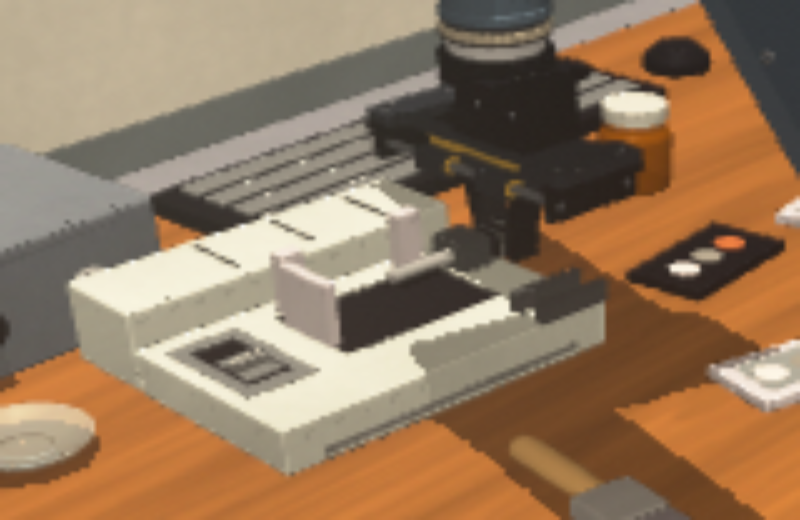

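Call:
send_rows(steps=[0.015,-0.02,-0.0005,-0.0005,0,0.015,-0.045,-0.0008,-0.0008,0,0.015,-0.07,-0.001,-0.001,0,0.015,-0.095,-0.001,-0.001,0,0.015,-0.098,-0.001,-0.001,0,0.015,-0.098,-0.001,-0.001,0])

```text
time: 4.72
position: [0.637, -0.1695, 0.0369]
tool_rot: [0.738, 0.675, -0.001, -0.003]
ft_force: [0.1, -0.2, 0.1]
grip_width: 0.0215
```

```bash
python3 go.py -.075 -.203 .08 0; python3 snap.py side s2;python3 -c "
import cv2;i=cv2.imread('pics/s2.png');cv2.imwrite('pics/s2c.png',cv2.resize(i[120:250,200:360],None,fx=5,fy=4))"
```

```text
t=4.72 pos F=[  20.1 -216.2] z=0.0369 yawF=-0.001 grip=0.0215 f=[ 0.1 -0.2  0.1]
tilt [-0.0061  0.0024 -1.    ]  shift [ 0.0132 -0.0954 -0.0424]  turn -0.001
4.725 [ 0.637  -0.1695  0.0369] [ 0.7378  0.6751 -0.0014 -0.0029] [ 0.05 -0.15  0.11] 0.0215
```

View pics/s2c.png

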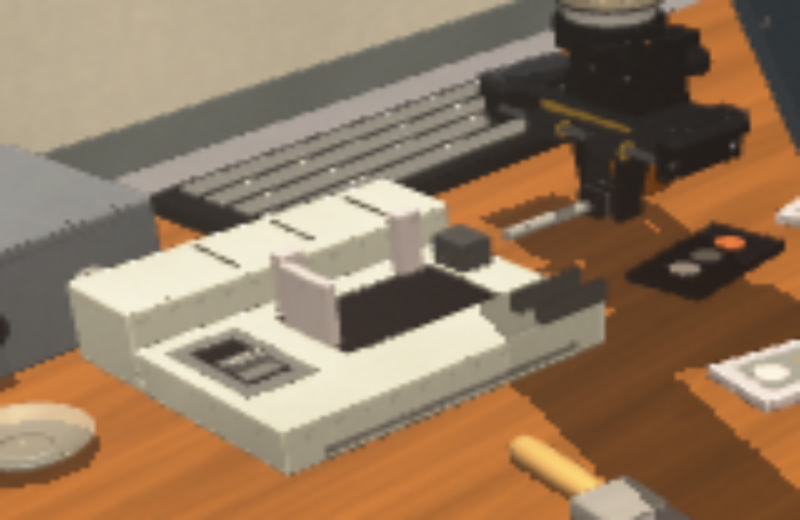

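Call:
send_rows(steps=[0.015,0,0,-0.025,0,0.015,0,-0.02,-0.04,0,0.015,0,-0.05,-0.043,0,0.015,0,-0.08,-0.043,0,0.015,0,-0.0955,-0.043,0,0.015,0,-0.0955,-0.043,0,0.015,0,-0.0955,-0.043,0])

```text
time: 5.65
position: [0.5435, -0.1603, 0.0808]
tool_rot: [0.737, 0.676, -0.001, -0.002]
ft_force: [0.4, 0.2, -0.9]
grip_width: 0.022
```

```bash
python3 go.py -.075 -.133 .08 0; python3 snap.py wrist w3
```

```text
t=5.65 pos F=[ -73.9 -215.3] z=0.0808 yawF=0.001 grip=0.0220 f=[ 0.4  0.2 -0.9]
tilt [-0.0045  0.0018 -1.    ]  shift [ 0.0823 -0.0011  0.0009]  turn 0.0009
5.65 [ 0.5435 -0.1603  0.0808] [ 0.7371  0.6758 -0.0011 -0.0022] [ 0.42  0.15 -0.94] 0.022
```

View pics/w3.png

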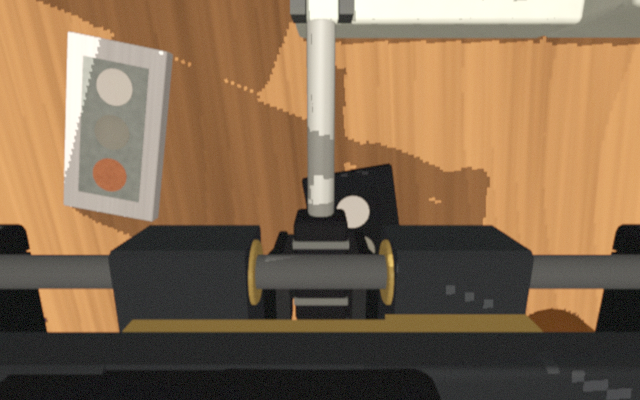

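Run:
```python
from h import *
c=dict(np.load("w3.npz"));W=pts(c);F=toF(W);z=W[...,2]
for v in range(20,210,25):
    k=(z[v]>.07)&(abs(np.arange(640)-320)<25)
    if k.sum(): print(v,F[v][k][:,1].mean().round(4),F[v][k][:,0].mean().round(4),z[v][k].max().round(4))
for v in range(3,20,4):
    k=(z[v]>.052)&(z[v]<.066)&(abs(np.arange(640)-320)<60); u=np.where(k)[0]
    print(v,u.min() if len(u) else None,u.max() if len(u) else None,F[v][k][:,0].min(),F[v][k][:,0].max(),F[v][k][:,1].mean(),np.median(z[v][k]))
```

```text
20 -0.1159 -0.075 0.1013
45 -0.1243 -0.0752 0.1024
70 -0.133 -0.075 0.1023
95 -0.142 -0.075 0.1022
120 -0.1513 -0.075 0.1019
145 -0.161 -0.0752 0.1024
170 -0.1709 -0.075 0.1017
195 -0.1812 -0.075 0.1021
3 290 353 -0.08945799493721492 -0.06000951724588424 -0.09888442753699438 0.05799555523229705
7 290 353 -0.08943273251280051 -0.060011064796119125 -0.10058172982191066 0.05823460197175526
11 290 353 -0.08947035104150293 -0.05999630945851683 -0.10227561023704133 0.05810575646981908
15 290 353 -0.08958325988358876 -0.059753987296955094 -0.10364302536243235 0.05690104733989598Traceback (most recent call last):
  File "<stdin>", line 8, in <module>
    return umr_minimum(a, axis, None, out, keepdims, initial, where)
ValueError: zero-size array to reduction operation minimum which has no identity
```

Call:
send_rows(steps=[0.015,0.03,0,0,0,0.015,0.06,0,0,0,0.015,0.082,0,0,0,0.015,0.082,0,0,0,0.015,0.082,0,0.015,0,0.015,0.082,0,0.025,0,0.015,0.082,0,0.025,0])

```text
time: 6.58
position: [0.5496, -0.0792, 0.0543]
tool_rot: [0.738, 0.675, -0.002, -0.004]
ft_force: [0.1, 0.4, -0.9]
grip_width: 0.0215
```

```bash
python3 go.py -.075 -.133 .030 0
```

```text
t=6.58 pos F=[ -74.9 -133.9] z=0.0543 yawF=-0.000 grip=0.0215 f=[ 0.1  0.4 -0.9]
tilt [-0.0075  0.0027 -1.    ]  shift [0.0009 0.0001 0.0243]  turn -0.0003
```

Call:
send_rows(steps=[0.015,0.0005,0,0.008,0,0.015,0.0005,0,0.016,0,0.015,0.0005,0,0.022,0,0.015,0.0005,0,0.023,0,0.015,0.0005,0,0.023,0])

```text
time: 7.2
position: [0.5495, -0.0786, 0.0313]
tool_rot: [0.738, 0.675, -0.002, -0.003]
ft_force: [0.3, 0.9, -1.3]
grip_width: 0.0219
```

```bash
python3 go.py -.075 -.133 .030 0
```

```text
t=7.20 pos F=[ -75.  -133.4] z=0.0313 yawF=-0.000 grip=0.0219 f=[ 0.3  0.9 -1.3]
tilt [-0.0073  0.0027 -1.    ]  shift [0.0004 0.     0.0013]  turn -0.0003
```

Lower the last ~1 mm and release gently.

Call:
send_rows(steps=[0.015,0,0,0.001,0,0.015,0,0,0.0013,0,0.024,0,0,0.0013,0,0.03,0,0,0.0013,0,0.04,0,0,0.0013,0,0.04,0,0,0.0013,0])

```text
time: 7.95
position: [0.5495, -0.0786, 0.03]
tool_rot: [0.738, 0.675, -0.002, -0.003]
ft_force: [1.3, -0.2, -0.0]
grip_width: 0.0381
```

```bash
python3 go.py -.075 -.133 .030 0
```

```text
t=7.95 pos F=[ -75.  -133.4] z=0.0300 yawF=-0.000 grip=0.0381 f=[ 1.3 -0.2 -0. ]
tilt [-0.0073  0.0027 -1.    ]  shift [ 0.0004  0.     -0.    ]  turn -0.0004
```

Call:
send_rows(steps=[0.05,0,0,-0.03,0,0.06,0,0,-0.08,0,0.087,-0.03,-0.02,-0.13,0,0.087,-0.06,-0.05,-0.18,0,0.087,-0.08,-0.05,-0.2,0,0.087,-0.08,-0.05,-0.2,0,0.087,-0.08,-0.05,-0.2,0])

```text
time: 8.82
position: [0.4935, -0.1534, 0.2291]
tool_rot: [0.738, 0.675, -0.002, -0.005]
ft_force: [0.1, 0.9, -0.4]
grip_width: 0.087
```

```bash
python3 snap.py wrist w4
```

```text
8.825 [ 0.4935 -0.1534  0.2291] [ 0.7375  0.6753 -0.002  -0.0047] [ 0.13  0.86 -0.36] 0.087
```

View pics/w4.png

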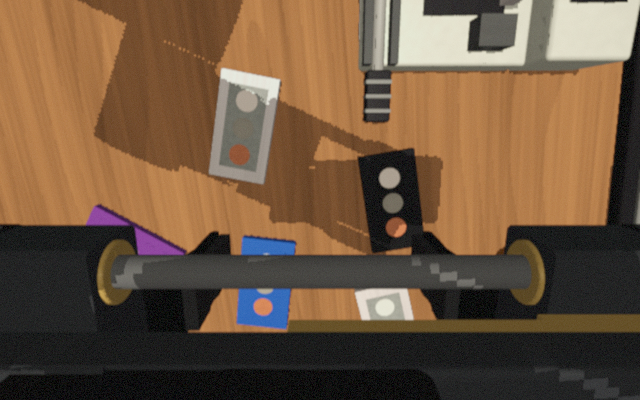

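The pin lies in the notch (377,30), handle out at (377,95). White plate A is at (244,125). I'll fit plate A and check the pin.

```bash
cat >> h.py <<'E'
def plate(c,u,v,zlo=.006,zhi=.016):
    W=pts(c);z=cv2.medianBlur(W[...,2].astype(np.float32),3)
    m=((z>zlo)&(z<zhi)).astype(np.uint8);m=cv2.morphologyEx(m,cv2.MORPH_OPEN,np.ones((3,3),np.uint8))
    n,l=cv2.connectedComponents(m);k=l==l[v,u]
    P=W[k];r=cv2.minAreaRect((P[:,:2]*1000).astype(np.float32))
    bx=cv2.boxPoints(r);e=[bx[1]-bx[0],bx[2]-bx[1]]
    L=max(e,key=np.linalg.norm);L=L if L[1]>0 else -L
    yaw=np.arctan2(-L[0],L[1])
    return np.array(r[0])/1000,sorted(r[1]),yaw,np.median(P[:,2]),k
E
python3 - <<'E'
from h import *
c=dict(np.load("w4.npz"));W=pts(c);F=toF(W);z=W[...,2]
ctr,sz,yaw,h,k=plate(c,244,125); print(ctr,sz,"yaw",yaw,"h",h,k.sum(),np.argwhere(k).min(0),np.argwhere(k).max(0))
for v in range(5,66,10):
    k=abs(F[v][:,0]+.075)<.005
    print("shank",F[v][k][:,1].mean().round(4),np.median(z[v][k]).round(4),z[v][k].max().round(4), F[v][k][z[v][k]>.047][:,0].mean().round(4))
k=(z>.048)&(F[...,1]<-.106)&(F[...,1]>-.17)&(abs(F[...,0]+.075)<.03)
print("handle",F[k].min(0),F[k].max(0),np.median(z[k]))
E
```

```text
[ 0.41366467 -0.09557704] [60.513492584228516, 112.26800537109375] yaw -0.28064594 h 0.010430786179961293 6183 [ 69 209] [183 279]
shank -0.0557 0.0507 0.0522 -0.0758
shank -0.0635 0.0505 0.0521 -0.0755
shank -0.0715 0.0508 0.0518 -0.0757
shank -0.0795 0.0505 0.0526 -0.0754
shank -0.0877 0.0505 0.0521 -0.0755
shank -0.0959 0.0504 0.0514 -0.0756
shank -0.1043 0.0506 0.053 -0.0758
handle [-0.0871268  -0.15385805] [-0.0643101  -0.10600364] 0.0566047046348723
```

Plate A fits 60.5×112 mm with its top at 10.4 mm, so it is a plate. The pin is parked at x≈-75.6, y≈-108, shank top 50.7 mm, which is good. Next I pick A.

```bash
python3 go.py .4137 -.0956 .05 -.281 W;python3 go.py .4137 -.0956 .004 -.281 W
```

```text
t=8.88 pos F=[-124.4 -212.5] z=0.2287 yawF=0.000 grip=0.0869 f=[ 0.7  0.2 -0.6]
tilt [-0.0102  0.0048 -0.9999]  shift [ 0.0497 -0.0825  0.1797]  turn 0.1936
t=8.88 pos F=[-124.4 -212.5] z=0.2287 yawF=0.000 grip=0.0869 f=[ 0.7  0.2 -0.6]
tilt [-0.0102  0.0048 -0.9999]  shift [ 0.0495 -0.082   0.2257]  turn 0.1936
```

Call:
send_rows(steps=[0.082,0.015,-0.025,0.05,0.07,0.082,0.03,-0.05,0.1,0.14,0.082,0.0497,-0.0825,0.14,0.1936,0.082,0.0497,-0.0825,0.175,0.1936,0.082,0.0497,-0.0825,0.18,0.1936,0.082,0.0497,-0.0825,0.18,0.1936,0.082,0.0497,-0.0825,0.18,0.1936])

```text
time: 9.75
position: [0.4148, -0.096, 0.0505]
tool_rot: [0.799, 0.601, -0.002, -0.004]
ft_force: [0.7, -0.3, 0.1]
grip_width: 0.0818
```

```bash
python3 go.py .4137 -.0956 .004 -.281 W
```

```text
t=9.75 pos F=[-207.7 -162.5] z=0.0505 yawF=-0.193 grip=0.0818 f=[ 0.7 -0.3  0.1]
tilt [-0.0081  0.0036 -1.    ]  shift [ 0.     -0.0008  0.0465]  turn 0.0003
```

Call:
send_rows(steps=[0.082,0,-0.0008,0.025,0,0.082,0,-0.0008,0.043,0,0.082,0,-0.0008,0.0465,0,0.055,0,-0.0008,0.0465,0,0.055,0,-0.0008,0.0465,0,0.055,0,-0.0008,0.0465,0], force=30)

```text
time: 10.5
position: [0.4142, -0.0959, 0.0047]
tool_rot: [0.799, 0.601, -0.002, -0.003]
ft_force: [0.7, -0.8, 1.8]
grip_width: 0.0608
```

```bash
python3 go.py .4137 -.0956 .004 -.281 W
```

```text
t=10.50 pos F=[-208.3 -162.4] z=0.0047 yawF=-0.193 grip=0.0608 f=[ 0.7 -0.8  1.8]
tilt [-0.0065  0.0028 -1.    ]  shift [ 0.0001 -0.0005  0.0007]  turn 0.0003
```

Call:
send_rows(steps=[0.055,0,0,0,0,0.055,0,0,-0.02,0,0.055,0,0,-0.06,0,0.055,0,0,-0.1,0,0.055,0,0,-0.12,0,0.055,0,0,-0.12,0])

```text
time: 11.25
position: [0.4157, -0.0965, 0.1259]
tool_rot: [0.799, 0.601, -0.001, -0.001]
ft_force: [0.2, 0.7, -0.4]
grip_width: 0.0592
```

```bash
python3 go.py -.006 -.006 .125 0
```

```text
t=11.25 pos F=[-206.7 -163. ] z=0.1259 yawF=-0.193 grip=0.0592 f=[ 0.2  0.7 -0.4]
tilt [-0.0033  0.0011 -1.    ]  shift [0.1925 0.1669 0.0003]  turn -0.1929
```

Call:
send_rows(steps=[0.055,0.035,0.03,0,-0.04,0.055,0.075,0.065,0,-0.08,0.055,0.115,0.1,0,-0.12,0.055,0.155,0.135,0,-0.16,0.055,0.185,0.16,0,-0.193,0.055,0.1925,0.167,0,-0.193,0.055,0.1925,0.167,0,-0.193,0.055,0.1925,0.167,0,-0.193])

```text
time: 12.25
position: [0.6275, 0.0414, 0.1244]
tool_rot: [0.738, 0.675, -0.002, -0.003]
ft_force: [0.9, 0.9, -0.5]
grip_width: 0.0589
```

```bash
python3 go.py -.006 -.006 .125 0;  python3 snap.py side s3;python3 snap.py wrist w5;python3 -c "
import cv2;i=cv2.imread('pics/s3.png');cv2.imwrite('pics/s3c.png',cv2.resize(i[100:250,190:370],None,fx=4,fy=4))"
```

```text
t=12.25 pos F=[-7.8 -7. ] z=0.1244 yawF=-0.001 grip=0.0589 f=[ 0.9  0.9 -0.5]
tilt [-0.0066  0.0011 -1.    ]  shift [ 0.001   0.0018 -0.0006]  turn -0.0009
12.25 [0.6275 0.0414 0.1244] [ 0.7377  0.6751 -0.0021 -0.0026] [ 0.88  0.89 -0.45] 0.0589
12.3 [0.6278 0.0413 0.1248] [ 0.7378  0.675  -0.0018 -0.0024] [ 0.73  0.16 -0.37] 0.0595
```

View pics/s3c.png

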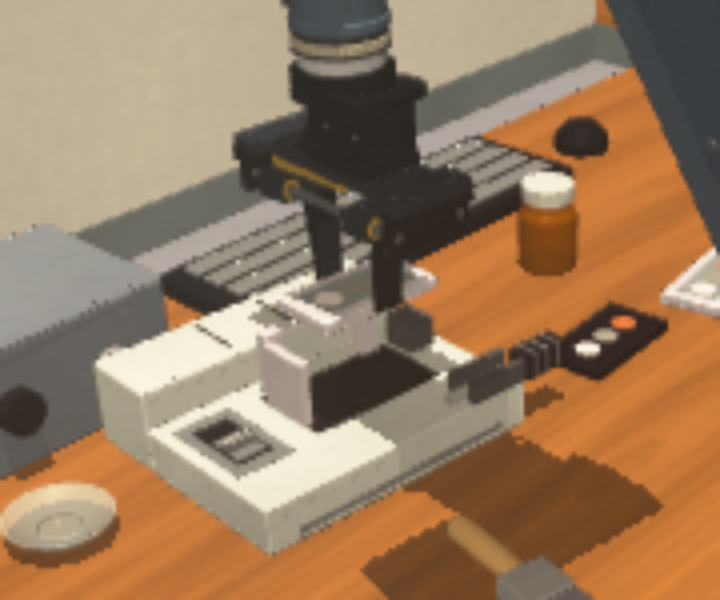

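View pics/w5.png

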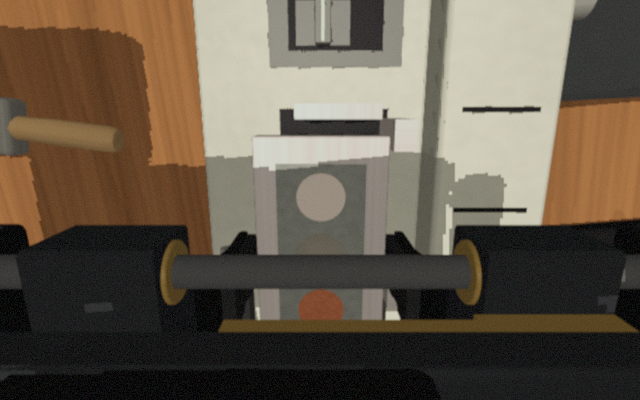

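Plate A is held level. I'll measure where its leading edge is against the fences.

```bash
cat > held.py <<'E'
import sys
from h import *
c=dict(np.load(sys.argv[1]));zt=float(sys.argv[2]) # expected plate top z
W=pts(c);F=toF(W);z=W[...,2]
m=(abs(z-zt)<.006)&(np.arange(400)[:,None]<232)&(np.abs(F[...,0])<.045)
n,l,st,_=cv2.connectedComponentsWithStats(m.astype(np.uint8))
i=1+np.argmax(st[1:,4]);k=l==i
P=F[k];print("n",k.sum(),"z",np.median(z[k]))
# edge: max y per column
us=np.where(k.any(0))[0];E=np.array([F[np.where(k[:,u])[0][0],u] for u in us[4:-4]])
a=np.polyfit(E[:,0],E[:,1],1);print("left edge y at x=0 %.4f slope %.4f"%(a[1],a[0]))
vs=np.where(k.any(1))[0][4:]
A=np.array([F[v,np.where(k[v])[0][0]] for v in vs if v<225]);B=np.array([F[v,np.where(k[v])[0][-1]] for v in vs if v<225])
a=np.polyfit(A[:,1],A[:,0],1);b=np.polyfit(B[:,1],B[:,0],1);print("near edge x@y0=%.4f sl %.4f far %.4f sl %.4f"%(a[1],a[0],b[1],b[0]))
f=(z>.088)&(z<.1)&~cv2.dilate(k.astype(np.uint8),np.ones((3,3))).astype(bool)&(F[...,1]>.04)&(F[...,1]<.075)&(np.abs(F[...,0])<.06)
Q=F[f];w=Q[np.abs(Q[:,0])<.02];print("wall y",np.percentile(w[:,1],[3,97]),"post x",np.percentile(Q[Q[:,0]>.026][:,0],[3,97]) if (Q[:,0]>.026).any() else None)
E
python3 held.py w5.npz .131
```

```text
n 12841 z 0.1304548311583162
left edge y at x=0 0.0498 slope -0.0021
near edge x@y0=-0.0384 sl 0.0026 far 0.0209 sl 0.0035
wall y [0.05649474 0.06406657] post x [0.03015405 0.04180226]
```

Call:
send_rows(steps=[0.055,0,0.003,0.02,0,0.055,0,0.003,0.045,0,0.055,0,0.003,0.065,0,0.055,0,0.003,0.077,0,0.055,0,0.003,0.077,0,0.055,0,0.003,0.077,0])

```text
time: 13.1
position: [0.6312, 0.041, 0.0485]
tool_rot: [0.738, 0.675, -0.001, -0.002]
ft_force: [-0.1, -0.1, -0.4]
grip_width: 0.059
```

```bash
python3 go.py .001 -.002 .0455 0
```

```text
t=13.10 pos F=[-4.2 -7.1] z=0.0485 yawF=-0.001 grip=0.0590 f=[-0.1 -0.1 -0.4]
tilt [-4.2e-03  9.0e-04 -1.0e+00]  shift [0.0051 0.0052 0.003 ]  turn -0.0014
```

Call:
send_rows(steps=[0.055,0.002,0.002,0.0015,0,0.055,0.004,0.004,0.0025,0,0.055,0.005,0.005,0.0025,0,0.055,0.005,0.005,0.0025,0])

```text
time: 13.6
position: [0.6367, 0.0457, 0.0461]
tool_rot: [0.738, 0.675, -0.001, -0.002]
ft_force: [-0.1, 0.6, -1.1]
grip_width: 0.0595
```

```bash
python3 go.py .001 -.002 .0455 0;python3 snap.py wrist w6;python3 held.py w6.npz .0515
```

```text
t=13.60 pos F=[ 1.  -1.9] z=0.0461 yawF=-0.001 grip=0.0595 f=[-0.1  0.6 -1.1]
tilt [-3.9e-03  9.0e-04 -1.0e+00]  shift [-0.0001  0.      0.0006]  turn -0.0011
13.6 [0.6367 0.0457 0.0461] [ 0.7378  0.675  -0.0011 -0.0016] [-0.07  0.57 -1.1 ] 0.0595
n 12429 z 0.05174451022507351
left edge y at x=0 0.0534 slope -0.0008
near edge x@y0=-0.0299 sl 0.0030 far 0.0288 sl 0.0285
wall y [0.05713767 0.06439731] post x [0.03008674 0.04176054]
```

Call:
send_rows(steps=[0.055,0.001,0.0008,0.0005,0,0.055,0.002,0.001,0.0005,0,0.055,0.0025,0.001,0.0005,0])

```text
time: 14.02
position: [0.6373, 0.0472, 0.0454]
tool_rot: [0.738, 0.675, -0.002, -0.002]
ft_force: [-1.1, -4.7, -0.2]
grip_width: 0.0589
```

```bash
python3 go.py .001 -.002 .0455 0
```

```text
t=14.03 pos F=[ 1.4 -0.3] z=0.0454 yawF=-0.000 grip=0.0589 f=[-1.1 -4.7 -0.2]
tilt [-5.4e-03 -6.0e-04 -1.0e+00]  shift [-0.0017 -0.0004 -0.0001]  turn -0.0003
```

Call:
send_rows(steps=[0.055,0,0.0008,0,0,0.055,0,0.0016,0,0,0.055,0,0.0016,0,0])

```text
time: 14.4
position: [0.6373, 0.0471, 0.0452]
tool_rot: [0.737, 0.675, -0.003, -0.003]
ft_force: [-4.9, -1.4, 0.9]
grip_width: 0.0594
```

```bash
python3 go.py .001 -.002 .0440 0
```

```text
t=14.40 pos F=[ 1.4 -0.4] z=0.0452 yawF=-0.000 grip=0.0594 f=[-4.9 -1.4  0.9]
tilt [-8.9e-03 -5.0e-04 -1.0e+00]  shift [-0.0016 -0.0004  0.0012]  turn -0.0
```

Both contacts felt (about -5 N in y, then in x). Lower and release.

Call:
send_rows(steps=[0.055,0,0,0.0008,0,0.055,0,0,0.0012,0,0.062,0,0,0.0012,0,0.068,0,0,0.0012,0,0.074,0,0,0.0012,0,0.074,0,0,0.0012,0])

```text
time: 15.15
position: [0.6379, 0.0473, 0.0439]
tool_rot: [0.737, 0.675, -0.003, -0.003]
ft_force: [-0.5, -0.9, -0.1]
grip_width: 0.0732
```

Call:
send_rows(steps=[0.074,0,0,-0.03,0,0.074,0,0,-0.08,0,0.074,-0.03,0,-0.13,0,0.074,-0.07,0,-0.16,0,0.074,-0.09,0,-0.16,0,0.074,-0.09,0,-0.16,0])

```text
time: 15.9
position: [0.6304, -0.0432, 0.2028]
tool_rot: [0.738, 0.674, -0.003, -0.003]
ft_force: [0.3, 0.6, -0.0]
grip_width: 0.074
```

```bash
python3 snap.py wrist w7;python3 go.py .001 -.002 .0440 0
```

```text
15.9 [ 0.6304 -0.0432  0.2028] [ 0.7383  0.6744 -0.0033 -0.0035] [ 0.29  0.58 -0.02] 0.074
t=15.95 pos F=[  2.  -89.8] z=0.2022 yawF=-0.002 grip=0.0740 f=[-0.1  0.2  0.3]
tilt [-0.011   0.0015 -0.9999]  shift [0.0877 0.0006 0.1583]  turn -0.0015
```

View pics/w7.png

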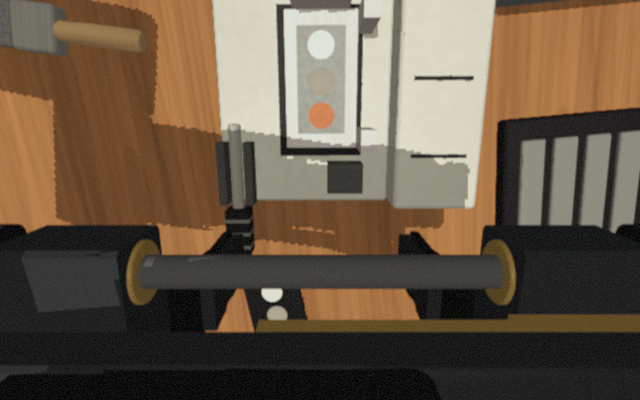

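```bash
cat > stack.py <<'E'
import sys
from h import *
c=dict(np.load(sys.argv[1]));zt=float(sys.argv[2])
W=pts(c);F=toF(W);z=W[...,2]
col=c["color"].astype(int)
m=(abs(z-zt)<.004)&(np.abs(F[...,0])<.034)&(F[...,1]>-.062)&(F[...,1]<.06)&(np.arange(400)[:,None]<235)
n,l,st,_=cv2.connectedComponentsWithStats(cv2.morphologyEx(m.astype(np.uint8),cv2.MORPH_OPEN,np.ones((3,3))));i=1+np.argmax(st[1:,4]);k=l==i
r=cv2.minAreaRect((F[k]*1000).astype(np.float32));print("rect",r,"z",np.median(z[k]),"y",F[k][:,1].min(),F[k][:,1].max(),"x",np.percentile(F[k][:,0],[1,99]))
f=(z>.088)&(z<.1);Q=F[f];w=Q[(abs(Q[:,0])<.02)&(abs(Q[:,1]-.06)<.015)];p=Q[(abs(Q[:,0]-.036)<.015)&(abs(Q[:,1])<.06)]
print("wall y",np.percentile(w[:,1],[2,98]) if len(w) else None,"posts x",np.percentile(p[:,0],[2,98]) if len(p) else None)
E
python3 stack.py w7.npz .0505
```

```text
rect ((0.45285606384277344, 1.5316734313964844), (60.37126159667969, 110.1399154663086), 0.013203626498579979) z 0.05043970196785638 y -0.053534468295616096 0.056601698669053076 x [-0.02897116  0.02974458]
wall y None posts x [0.03025973 0.04204595]
```

Plate A is seated: 60.4×110.1, square, touching both fences within about 0.5 mm. Next is plate C on the left.

```bash
cat >> h.py <<'E'
O=O+t_*.0012+n_*.0003
E
python3 go.py .43 .18 .26 0 W
```

```text
t=15.95 pos F=[  1.7 -91. ] z=0.2022 yawF=-0.002 grip=0.0740 f=[-0.1  0.2  0.3]
tilt [-0.011   0.0015 -0.9999]  shift [ 0.2033 -0.2197 -0.0553]  turn -0.0892
```

Call:
send_rows(steps=[0.082,0.03,-0.035,-0.02,-0.02,0.082,0.065,-0.07,-0.04,-0.04,0.082,0.1,-0.105,-0.055,-0.06,0.082,0.135,-0.145,-0.055,-0.08,0.082,0.17,-0.185,-0.055,-0.089,0.082,0.2,-0.215,-0.055,-0.089,0.082,0.2033,-0.2197,-0.055,-0.089,0.082,0.2033,-0.2197,-0.055,-0.089])

```text
time: 16.95
position: [0.4294, 0.1808, 0.2589]
tool_rot: [0.706, 0.708, -0.004, -0.005]
ft_force: [-0.5, -0.8, -0.5]
grip_width: 0.0822
```

```bash
python3 snap.py wrist w8
```

```text
16.95 [0.4294 0.1808 0.2589] [ 0.7064  0.7078 -0.004  -0.0048] [-0.53 -0.81 -0.54] 0.0822
```

View pics/w8.png

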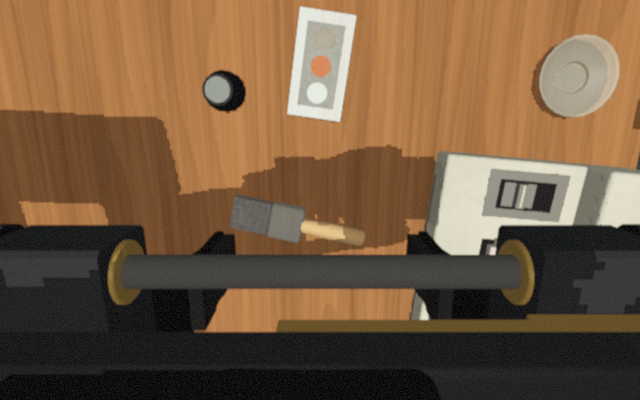

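White plate C is at (322,64), in full view. The loupe at (224,90) is about 55 mm clear of it.

Run:
```python
from h import *
c=dict(np.load("w8.npz"));r=plate(c,322,64);print(r[:4])
import subprocess
x,y=r[0]
for z in (.05,.0045): subprocess.run(["python3","go.py",str(x),str(y),str(z),str(r[2]),"W"])
```

```text
t=17.00 pos F=[-216.9  112.8] z=0.2591 yawF=0.088 grip=0.0821 f=[ 0.1 -0.   0.1]
tilt [-0.0119  0.0012 -0.9999]  shift [ 0.116  -0.0029  0.2093]  turn 0.1444
t=17.00 pos F=[-216.9  112.8] z=0.2591 yawF=0.088 grip=0.0821 f=[ 0.1 -0.   0.1]
tilt [-0.0119  0.0012 -0.9999]  shift [ 0.1159 -0.0024  0.2548]  turn 0.1444
(array([0.42468808, 0.2964556 ]), [60.07542419433594, 110.13936614990234], np.float32(-0.14386772), np.float64(0.010427603258506224))
```

Call:
send_rows(steps=[0.082,0.035,-0.001,0.05,0.05,0.082,0.075,-0.002,0.1,0.1,0.082,0.116,-0.003,0.14,0.1444,0.082,0.116,-0.003,0.19,0.1444,0.082,0.116,-0.003,0.21,0.1444,0.082,0.116,-0.003,0.21,0.1444,0.082,0.116,-0.003,0.21,0.1444])

```text
time: 17.88
position: [0.4261, 0.2963, 0.0496]
tool_rot: [0.757, 0.654, -0.003, -0.004]
ft_force: [0.1, 0.4, 0.5]
grip_width: 0.0819
```

```bash
python3 go.py .4247 .2965 .0045 -.1439 W
```

```text
t=17.88 pos F=[-231.1  228. ] z=0.0496 yawF=-0.057 grip=0.0819 f=[0.1 0.4 0.5]
tilt [-0.0104  0.0017 -0.9999]  shift [ 0.     -0.0009  0.0451]  turn -0.0012
```

Call:
send_rows(steps=[0.082,0,-0.0009,0.025,0,0.082,0,-0.0009,0.042,0,0.082,0,-0.0009,0.045,0,0.055,0,-0.0009,0.045,0,0.055,0,-0.0009,0.045,0,0.055,0,-0.0009,0.045,0,0.055,0,-0.0009,0.045,0])

```text
time: 18.75
position: [0.4252, 0.2967, 0.0052]
tool_rot: [0.756, 0.654, -0.003, -0.004]
ft_force: [-0.2, 0.2, 1.8]
grip_width: 0.0592
```

Call:
send_rows(steps=[0.055,0,0,-0.02,0,0.055,0,0,-0.06,0,0.055,0,0,-0.11,0,0.055,0,0,-0.135,0,0.055,0,0,-0.135,0,0.055,0,0,-0.135,0])

```text
time: 19.5
position: [0.4254, 0.296, 0.1391]
tool_rot: [0.756, 0.654, -0.004, -0.004]
ft_force: [0.1, 0.4, -1.1]
grip_width: 0.0592
```

```bash
python3 go.py -.006 -.006 .14 0
```

```text
t=19.50 pos F=[-231.8  227.7] z=0.1391 yawF=-0.057 grip=0.0592 f=[ 0.1  0.4 -1.1]
tilt [-0.0113  0.0013 -0.9999]  shift [-0.2204  0.2387 -0.0035]  turn -0.0572
```

Call:
send_rows(steps=[0.055,-0.035,0.038,0,-0.01,0.055,-0.075,0.08,0,-0.02,0.055,-0.115,0.122,0,-0.03,0.055,-0.155,0.165,0,-0.04,0.055,-0.195,0.21,0,-0.057,0.055,-0.218,0.236,0,-0.057,0.055,-0.2204,0.2387,0,-0.057,0.055,-0.2204,0.2387,0,-0.057])

```text
time: 20.5
position: [0.628, 0.0437, 0.1344]
tool_rot: [0.738, 0.675, -0.005, -0.006]
ft_force: [-1.1, 0.1, -1.5]
grip_width: 0.0592
```

```bash
python3 snap.py wrist w9; python3 go.py -.006 -.006 .1 0; python3 held.py w9.npz .1455
```

```text
20.5 [0.628  0.0437 0.1344] [ 0.7377  0.6751 -0.0052 -0.0062] [-1.15  0.14 -1.51] 0.0592
t=20.55 pos F=[-8.1 -5.3] z=0.1348 yawF=0.000 grip=0.0593 f=[ 0.1 -0.4 -0.1]
tilt [-0.0157  0.0022 -0.9999]  shift [-0.0008  0.0026  0.0347]  turn 0.0002
n 5672 z 0.13997911002608462
left edge y at x=0 0.0433 slope -0.2024
near edge x@y0=-0.0380 sl -0.0048 far 0.0170 sl -0.2379
wall y [0.05538473 0.06283924] post x [0.02986252 0.04143866]
```

View pics/w9.png

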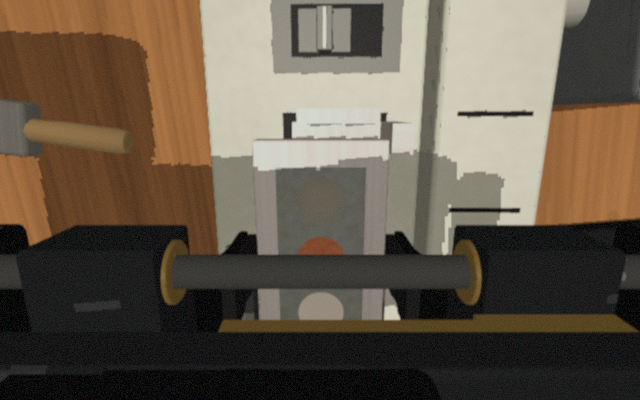

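Call:
send_rows(steps=[0.055,0,0.002,0,0,0.055,0,0.002,0,0,0.055,0,0.002,0,0,0.055,0,0.002,0,0])

```text
time: 21.05
position: [0.6298, 0.0444, 0.135]
tool_rot: [0.737, 0.676, -0.005, -0.006]
ft_force: [-0.2, 0.1, -1.8]
grip_width: 0.0597
```

```bash
python3 snap.py wrist w10; python3 go.py -.006 -.006 .062 0; python3 held.py w10.npz .1405
```

```text
21.05 [0.6298 0.0444 0.135 ] [ 0.7372  0.6756 -0.0049 -0.0059] [-0.15  0.09 -1.85] 0.0597
t=21.10 pos F=[-6.1 -5.1] z=0.1349 yawF=0.000 grip=0.0594 f=[-0.1 -0.1 -1.1]
tilt [-0.0154  0.0021 -0.9999]  shift [-0.0009  0.0012  0.0729]  turn 0.0004
n 12260 z 0.14014910635219296
left edge y at x=0 0.0502 slope 0.0008
near edge x@y0=-0.0369 sl -0.0038 far 0.0223 sl -0.0009
wall y [0.05515905 0.06264964] post x [0.02995346 0.04146781]
```

Call:
send_rows(steps=[0.055,0,0.001,0.025,0,0.055,0,0.001,0.05,0,0.055,0,0.001,0.07,0,0.055,0,0.001,0.0755,0,0.055,0,0.001,0.0755,0,0.055,0,0.001,0.0755,0])

```text
time: 21.85
position: [0.6305, 0.0443, 0.0605]
tool_rot: [0.737, 0.676, -0.004, -0.005]
ft_force: [0.2, 1.0, -0.8]
grip_width: 0.0596
```

```bash
python3 go.py .0012 -.0003 .057 0
```

```text
t=21.85 pos F=[-5.4 -5.1] z=0.0605 yawF=0.000 grip=0.0596 f=[ 0.2  1.  -0.8]
tilt [-0.0133  0.0019 -0.9999]  shift [0.0047 0.0066 0.0034]  turn 0.0004
```

Call:
send_rows(steps=[0.055,0.002,0.002,0.002,0,0.055,0.004,0.004,0.003,0,0.055,0.0045,0.0055,0.003,0,0.055,0.0045,0.0062,0.003,0,0.055,0.0045,0.0062,0.003,0])

```text
time: 22.48
position: [0.6371, 0.0482, 0.0574]
tool_rot: [0.737, 0.676, -0.004, -0.005]
ft_force: [0.2, 0.2, -1.5]
grip_width: 0.0593
```

```bash
python3 go.py .0012 -.0003 .0553 0
```

```text
t=22.48 pos F=[ 0.8 -0.6] z=0.0574 yawF=0.000 grip=0.0593 f=[ 0.2  0.2 -1.5]
tilt [-0.0134  0.0018 -0.9999]  shift [0.0003 0.0004 0.0021]  turn 0.0005
```

No contact yet, so I nudge on in both directions.

Call:
send_rows(steps=[0.055,0.001,0.0005,0.0005,0,0.055,0.0015,0.001,0.0005,0,0.055,0.0015,0.001,0.0005,0])

```text
time: 22.85
position: [0.6374, 0.0488, 0.0567]
tool_rot: [0.737, 0.676, -0.005, -0.005]
ft_force: [-3.0, -4.1, -0.3]
grip_width: 0.0592
```

```bash
python3 go.py .0012 -.0003 .0553 0
```

```text
t=22.85 pos F=[1. 0.] z=0.0567 yawF=0.001 grip=0.0592 f=[-3.  -4.1 -0.3]
tilt [-1.530e-02  7.000e-04 -9.999e-01]  shift [-0.0003  0.0002  0.0014]  turn 0.0008
```

Contact with both fences (-3 N and -4 N). Lower and release.

Call:
send_rows(steps=[0.055,0,0.0003,0.0008,0,0.055,0,0.0003,0.0013,0,0.062,0,0.0003,0.0013,0,0.068,0,0.0003,0.0013,0,0.074,0,0.0003,0.0013,0,0.074,0,0.0003,0.0013,0])

```text
time: 23.6
position: [0.638, 0.049, 0.0555]
tool_rot: [0.737, 0.676, -0.005, -0.005]
ft_force: [-0.7, -0.1, -0.3]
grip_width: 0.0732
```

Call:
send_rows(steps=[0.074,0,0,-0.03,0,0.074,0,0,-0.08,0,0.074,-0.03,0,-0.12,0,0.074,-0.07,0,-0.15,0,0.074,-0.09,0,-0.15,0,0.074,-0.09,0,-0.15,0])

```text
time: 24.35
position: [0.6316, -0.0417, 0.2045]
tool_rot: [0.738, 0.675, -0.005, -0.006]
ft_force: [0.1, 0.1, -0.1]
grip_width: 0.0738
```

```bash
python3 snap.py wrist w11;python3 stack.py w11.npz .0605; python3 go.py .56 -.43 .26 0 W
```

```text
24.35 [ 0.6316 -0.0417  0.2045] [ 0.7379  0.6748 -0.0053 -0.0061] [ 0.09  0.11 -0.06] 0.0738
rect ((0.11065101623535156, 0.3910713195800781), (110.12667083740234, 60.557029724121094), 89.8619155883789) z 0.06045214664418319 y -0.0547261165611549 0.05548948097695828 x [-0.02926631  0.0294402 ]
wall y None posts x [0.02994609 0.04167799]
t=24.40 pos F=[  2.8 -89.4] z=0.2039 yawF=-0.000 grip=0.0740 f=[0.  0.3 0.4]
tilt [-0.0176  0.0026 -0.9998]  shift [-0.3943 -0.0377 -0.0559]  turn -0.0882
```

View pics/w11.png

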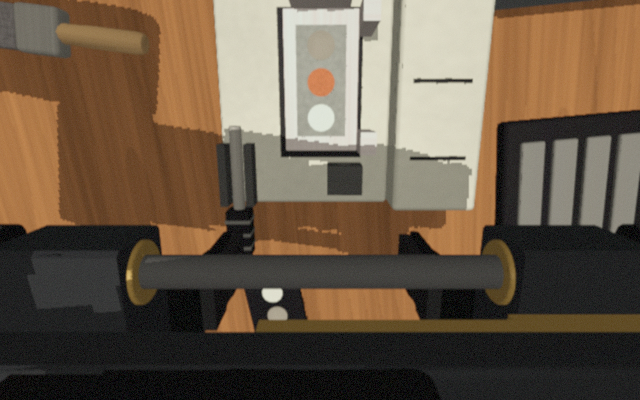

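Plate 2 is seated, top at 60.5 mm and centred (0.1, 0.4). Next is plate B on the right.

Call:
send_rows(steps=[0.082,-0.05,-0.005,-0.02,-0.02,0.082,-0.105,-0.01,-0.04,-0.04,0.082,-0.16,-0.015,-0.055,-0.06,0.082,-0.215,-0.02,-0.055,-0.08,0.082,-0.27,-0.025,-0.055,-0.088,0.082,-0.325,-0.03,-0.055,-0.088,0.082,-0.375,-0.0377,-0.055,-0.088,0.082,-0.394,-0.0377,-0.055,-0.088])

```text
time: 25.4
position: [0.5593, -0.4307, 0.2565]
tool_rot: [0.708, 0.706, -0.005, -0.009]
ft_force: [0.3, 0.3, -0.2]
grip_width: 0.082
```

Call:
send_rows(steps=[0.082,0,0,0,0,0.082,0,0,0,0])

```text
time: 25.65
position: [0.5598, -0.4281, 0.2553]
tool_rot: [0.707, 0.707, -0.005, -0.011]
ft_force: [0.4, 0.7, 0.6]
grip_width: 0.0822
```

```bash
python3 snap.py wrist w12
```

```text
25.65 [ 0.5598 -0.4281  0.2553] [ 0.707   0.7071 -0.0045 -0.0106] [0.43 0.73 0.55] 0.0822
```

View pics/w12.png

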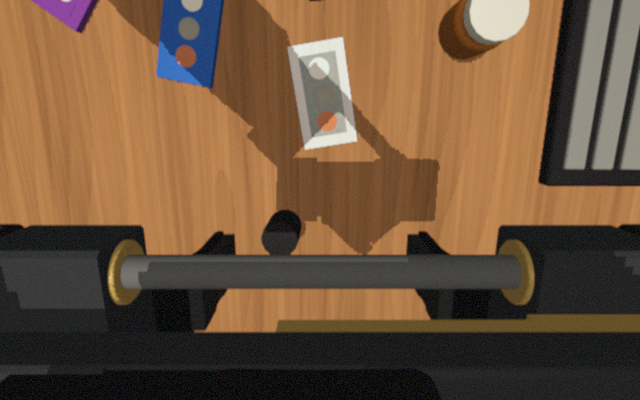

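White plate B is at (323,94). The lens can at (283,232) is near the TCP, so I shift left before descending.

Run:
```python
from h import *
c=dict(np.load("w12.npz"));r=plate(c,323,94);print(r[:4])
import subprocess
x,y=r[0]
for z in (.05,.0045): subprocess.run(["python3","go.py",str(x),str(y),str(z),str(r[2]),"W"])
```

```text
t=25.70 pos F=[ -34.2 -481.9] z=0.2559 yawF=0.088 grip=0.0820 f=[ 0.5  0.2 -0.1]
tilt [-0.0207  0.0076 -0.9998]  shift [ 8.560e-02 -2.000e-04  2.066e-01]  turn -0.1576
t=25.70 pos F=[ -34.2 -481.9] z=0.2559 yawF=0.088 grip=0.0820 f=[ 0.5  0.2 -0.1]
tilt [-0.0207  0.0076 -0.9998]  shift [0.0853 0.0008 0.252 ]  turn -0.1576
(array([ 0.55552997, -0.34093616]), [60.90116500854492, 110.05136108398438], np.float32(0.15800275), np.float64(0.010447572604398186))
```

Call:
send_rows(steps=[0.082,0.03,0,0,-0.05,0.082,0.06,0,0.04,-0.1,0.082,0.0856,0,0.09,-0.1576,0.082,0.0856,0,0.14,-0.1576,0.082,0.0856,0,0.19,-0.1576,0.082,0.0856,0,0.206,-0.1576,0.082,0.0856,0,0.206,-0.1576,0.082,0.0856,0,0.206,-0.1576])

```text
time: 26.7
position: [0.5573, -0.3419, 0.0528]
tool_rot: [0.649, 0.761, -0.004, -0.008]
ft_force: [0.2, 0.6, 0.4]
grip_width: 0.0821
```

```bash
python3 go.py .5555 -.3409 .0055 .158 W
```

```text
t=26.70 pos F=[ -44.5 -396.1] z=0.0528 yawF=0.246 grip=0.0821 f=[0.2 0.6 0.4]
tilt [-0.0175  0.0049 -0.9998]  shift [ 0.0009 -0.0008  0.0473]  turn 0.0003
```

Call:
send_rows(steps=[0.082,0.0009,-0.0008,0.025,0,0.082,0.0009,-0.0008,0.042,0,0.082,0.0009,-0.0008,0.047,0,0.055,0.0009,-0.0008,0.047,0,0.055,0.0009,-0.0008,0.047,0,0.055,0.0009,-0.0008,0.047,0,0.055,0.0009,-0.0008,0.047,0])

```text
time: 27.58
position: [0.5561, -0.3412, 0.0065]
tool_rot: [0.649, 0.761, -0.004, -0.007]
ft_force: [0.3, 0.5, 1.9]
grip_width: 0.0595
```

Call:
send_rows(steps=[0.055,0,0,-0.02,0,0.055,0,0,-0.06,0,0.055,0,0,-0.11,0,0.055,0,0,-0.145,0,0.055,0,0,-0.145,0,0.055,0,0,-0.145,0])

```text
time: 28.32
position: [0.5576, -0.3411, 0.1509]
tool_rot: [0.649, 0.761, -0.004, -0.008]
ft_force: [-0.5, -0.4, -1.5]
grip_width: 0.0587
```

```bash
python3 go.py -.006 -.006 .15 0
```

```text
t=28.32 pos F=[ -44.3 -395.4] z=0.1509 yawF=0.246 grip=0.0587 f=[-0.5 -0.4 -1.5]
tilt [-0.0176  0.0051 -0.9998]  shift [0.3683 0.132  0.0016]  turn 0.2461
```

Call:
send_rows(steps=[0.055,0.045,0.016,0,0.03,0.055,0.095,0.034,0,0.065,0.055,0.145,0.052,0,0.1,0.055,0.195,0.07,0,0.135,0.055,0.245,0.088,0,0.17,0.055,0.295,0.106,0,0.205,0.055,0.34,0.122,0,0.246,0.055,0.368,0.132,0,0.246])

```text
time: 29.32
position: [0.6282, 0.0459, 0.1491]
tool_rot: [0.737, 0.676, -0.006, -0.01]
ft_force: [1.0, -1.2, -1.9]
grip_width: 0.0587
```

```bash
python3 go.py -.006 -.006 .15 0
```

```text
t=29.32 pos F=[-7.8 -3.7] z=0.1491 yawF=0.002 grip=0.0587 f=[ 1.  -1.2 -1.9]
tilt [-0.0227  0.006  -0.9997]  shift [-0.0023  0.0018 -0.0009]  turn 0.0018
```

Call:
send_rows(steps=[0.055,-0.001,0.0018,0,0,0.055,-0.001,0.0018,0,0,0.055,-0.001,0.0018,0,0,0.055,-0.001,0.0018,0,0])

```text
time: 29.82
position: [0.6298, 0.0435, 0.1489]
tool_rot: [0.737, 0.675, -0.007, -0.01]
ft_force: [0.0, 0.6, -1.5]
grip_width: 0.0588
```

```bash
python3 snap.py wrist w13; python3 go.py -.006 -.006 .070 0; python3 held.py w13.npz .1535
```

```text
29.825 [0.6298 0.0435 0.1489] [ 0.7373  0.6755 -0.0065 -0.01  ] [ 0.04  0.58 -1.46] 0.0588
t=29.88 pos F=[-6.  -5.8] z=0.1491 yawF=0.000 grip=0.0591 f=[-0.6 -0.7 -2. ]
tilt [-0.0228  0.0059 -0.9997]  shift [-0.0005  0.0018  0.0791]  turn 0.0003
n 12276 z 0.1527565667769999
left edge y at x=0 0.0496 slope 0.0009
near edge x@y0=-0.0370 sl 0.0016 far 0.0224 sl -0.0020
wall y [0.05567928 0.06310111] post x [0.02995065 0.04165024]
```

View pics/w13.png

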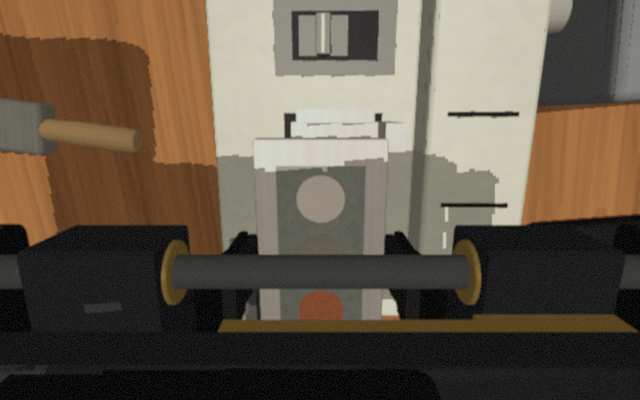

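Call:
send_rows(steps=[0.055,0,0.0018,0.025,0,0.055,0,0.0018,0.05,0,0.055,0,0.0018,0.07,0,0.055,0,0.0018,0.0776,0,0.055,0,0.0018,0.0776,0,0.055,0,0.0018,0.0776,0])

```text
time: 30.62
position: [0.6307, 0.0437, 0.0724]
tool_rot: [0.737, 0.675, -0.006, -0.009]
ft_force: [-0.1, -0.1, -1.0]
grip_width: 0.0592
```

```bash
python3 go.py .0013 -.0004 .0685 0
```

```text
t=30.62 pos F=[-5.2 -5.6] z=0.0724 yawF=0.000 grip=0.0592 f=[-0.1 -0.1 -1. ]
tilt [-0.021   0.0057 -0.9998]  shift [0.0052 0.0065 0.0038]  turn 0.0001
```

Call:
send_rows(steps=[0.055,0.002,0.002,0.002,0,0.055,0.004,0.004,0.0035,0,0.055,0.005,0.0055,0.0035,0,0.055,0.0055,0.0066,0.0035,0,0.055,0.006,0.007,0.0035,0,0.055,0.006,0.007,0.0035,0])

```text
time: 31.38
position: [0.6373, 0.0485, 0.0687]
tool_rot: [0.737, 0.676, -0.007, -0.009]
ft_force: [-2.1, -3.9, -0.7]
grip_width: 0.0591
```

```bash
python3 go.py .0013 -.0004 .0667 0
```

```text
t=31.38 pos F=[ 1.  -0.3] z=0.0687 yawF=0.001 grip=0.0591 f=[-2.1 -3.9 -0.7]
tilt [-0.0228  0.0047 -0.9997]  shift [-0.0001  0.0003  0.0019]  turn 0.0006
```

Both contacts felt again. Lower and release.

Call:
send_rows(steps=[0.055,0,0.0004,0.0008,0,0.055,0,0.0004,0.0018,0,0.062,0,0.0004,0.0018,0,0.068,0,0.0004,0.0018,0,0.074,0,0.0004,0.0018,0,0.074,0,0.0004,0.0018,0])

```text
time: 32.12
position: [0.6382, 0.0487, 0.0669]
tool_rot: [0.737, 0.676, -0.006, -0.009]
ft_force: [-0.9, -0.1, -0.6]
grip_width: 0.0728
```

Call:
send_rows(steps=[0.074,0,0,-0.03,0,0.074,0,0,-0.08,0,0.074,-0.03,0,-0.12,0,0.074,-0.07,0,-0.15,0,0.074,-0.11,0,-0.18,0,0.074,-0.11,0,-0.18,0,0.074,-0.11,0,-0.18,0])

```text
time: 33.0
position: [0.6321, -0.0613, 0.2461]
tool_rot: [0.737, 0.675, -0.006, -0.01]
ft_force: [-1.6, -0.1, -0.6]
grip_width: 0.0737
```

```bash
python3 snap.py wrist w14;python3 stack.py w14.npz .0705; python3 snap.py scene c14; python3 snap.py side s14
```

```text
33.0 [ 0.6321 -0.0613  0.2461] [ 0.7373  0.6755 -0.0063 -0.0098] [-1.61 -0.05 -0.56] 0.0737
rect ((-0.027746200561523438, -1.8379325866699219), (60.14918899536133, 105.67156219482422), 0.03351011499762535) z 0.07042166868580721 y -0.05466710962119231 0.0509907517159856 x [-0.02930951  0.02942978]
wall y None posts x [0.03001423 0.04178303]
33.05 [ 0.6318 -0.0607  0.2455] [ 0.737   0.6758 -0.0067 -0.0103] [-0.33 -0.56  0.06] 0.0739
33.1 [ 0.6317 -0.0605  0.2452] [ 0.7368  0.676  -0.0069 -0.0105] [-0.67  0.7  -0.3 ] 0.0738
```

View pics/w14.png

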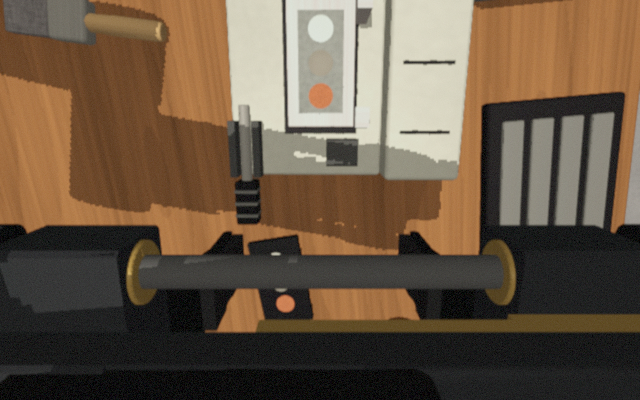

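View pics/c14.png

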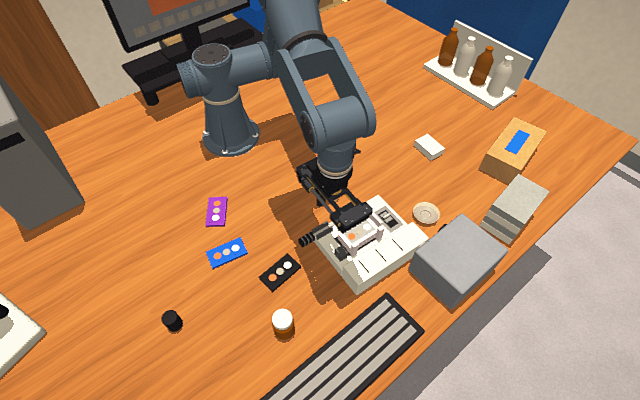

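View pics/s14.png

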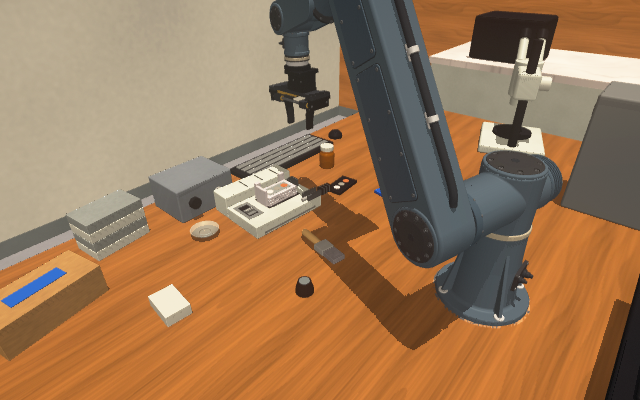

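No other white plate shows in either view. A quick coverage check of the reachable bench across all saved frames will rule out a hidden one.

Run:
```python
from h import *
import glob
cov=np.zeros((250,300),np.uint8)
for f in ["scene0","side0","c14","s14","w1","w2","w4","w8","w11","w12","w14","s1","s2","s3"]:
    c=dict(np.load(f+".npz"));W=pts(c).reshape(-1,3);W=W[np.isfinite(W[:,2])&(W[:,2]<.1)&(W[:,2]>-.01)]
    r=((1.0-W[:,0])/.004).astype(int);q=((.6-W[:,1])/.004).astype(int);k=(r>=0)&(r<250)&(q>=0)&(q<300);cov[r[k],q[k]]=255
cov=cv2.morphologyEx(cov,cv2.MORPH_CLOSE,np.ones((3,3),np.uint8))
cv2.circle(cov,(150,250),int(.375/.004),128,1);cv2.circle(cov,(150,250),int(.9/.004),128,1)
cv2.imwrite("pics/cov.png",cv2.resize(cov,None,fx=2,fy=2,interpolation=0))
```

```text
(no output)
```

View pics/cov.png

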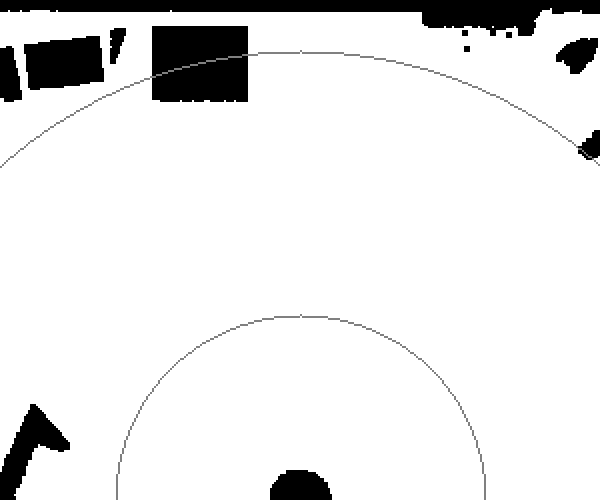

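The reachable bench is fully seen, so there are exactly three plates. Next, one view of the stack and switch together.

```bash
python3 go.py -.01 -.03 .30 0
```

```text
t=33.15 pos F=[   5.1 -109.2] z=0.2452 yawF=0.002 grip=0.0738 f=[0.  0.1 0.2]
tilt [-0.0243  0.006  -0.9997]  shift [ 0.0795 -0.0163 -0.0541]  turn 0.002
```

Call:
send_rows(steps=[0.05,0.04,-0.008,-0.03,0,0.03,0.0795,-0.016,-0.054,0.002,0.0,0.0795,-0.016,-0.054,0.002,0.0,0.0795,-0.016,-0.054,0.002,0.0,0.0795,-0.016,-0.054,0.002])

```text
time: 33.78
position: [0.6235, 0.0193, 0.2984]
tool_rot: [0.738, 0.675, -0.008, -0.011]
ft_force: [-0.2, -0.6, 0.2]
grip_width: 0.0316
```

```bash
python3 snap.py wrist w15;python3 stack.py w15.npz .0705
```

```text
33.775 [0.6235 0.0193 0.2984] [ 0.7375  0.6752 -0.0079 -0.0113] [-0.2  -0.6   0.24] 0.0316
rect ((0.06042289733886719, 0.20920562744140625), (60.27680587768555, 109.38818359375), 0.12676694989204407) z 0.07051339062006759 y -0.05454778229656335 0.05493279014957728 x [-0.02930745  0.02932166]
wall y [0.0547887  0.06210457] posts x [0.02259773 0.0416661 ]
```

View pics/w15.png

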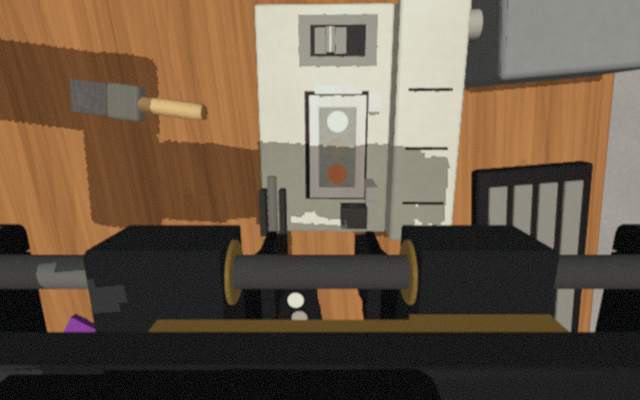

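Run:
```python
from h import *
c=dict(np.load("w15.npz"));W=pts(c);F=toF(W);z=W[...,2]
cv2.imwrite("pics/w15c.png",cv2.resize(c["color"][5:80,280:400,::-1],None,fx=6,fy=6,interpolation=2))
m=(z>.0455)&(z<.053)&(F[...,1]>.075)&(F[...,1]<.14)&(abs(F[...,0])<.04)
print(m.sum(),np.percentile(F[m],[2,98],axis=0),np.median(z[m]))
i=cv2.imread("pics/s14.png");cv2.imwrite("pics/s14c.png",cv2.resize(i[155:245,205:335],None,fx=6,fy=6))
```

```text
240 [[-0.01220093  0.10008603]
 [-0.00363042  0.1248977 ]] 0.0492695126593404
```

View pics/w15c.png

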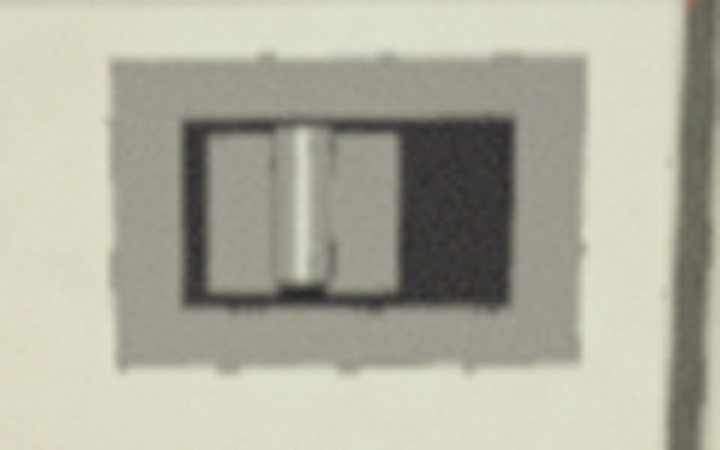

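View pics/s14c.png

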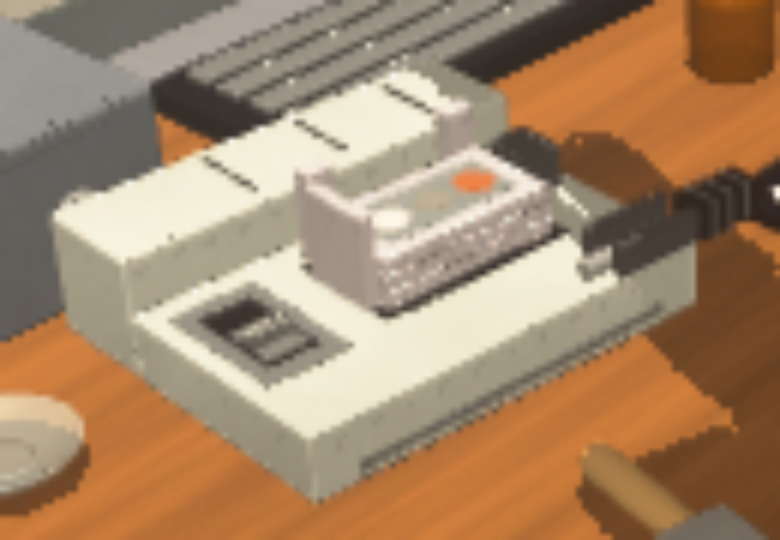

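The stack looks flush and the pin is parked. The switch ridge is at feeder x≈-8, y≈112.5, with its top at 49 mm, and it is still off. I'll take shut fingers to its near side.

```bash
python3 go.py -.042 .1125 .15 0;python3 go.py -.042 .1125 .044 0
```

```text
t=33.83 pos F=[-10.1 -30.7] z=0.2985 yawF=-0.001 grip=0.0280 f=[ 0.3 -0.7  0. ]
tilt [-0.0267  0.0061 -0.9996]  shift [ 0.1426 -0.028   0.1499]  turn -0.001
t=33.83 pos F=[-10.1 -30.7] z=0.2985 yawF=-0.001 grip=0.0280 f=[ 0.3 -0.7  0. ]
tilt [-0.0267  0.0061 -0.9996]  shift [ 0.1423 -0.0251  0.2558]  turn -0.001
```

Call:
send_rows(steps=[0.0,0.05,-0.01,0.0,0,0.0,0.1,-0.02,0.03,0,0.0,0.1426,-0.028,0.08,0,0.0,0.1426,-0.028,0.13,0,0.0,0.1426,-0.028,0.15,0,0.0,0.1426,-0.028,0.15,0,0.0,0.1426,-0.028,0.15,0])

```text
time: 34.7
position: [0.6054, 0.164, 0.1506]
tool_rot: [0.738, 0.675, -0.007, -0.011]
ft_force: [-0.3, -0.3, -0.0]
grip_width: 0.0005
```

```bash
python3 snap.py wrist w16; python3 go.py -.042 .1125 .044 0
```

```text
34.7 [0.6054 0.164  0.1506] [ 0.738   0.6746 -0.0071 -0.0107] [-0.26 -0.34 -0.01] 0.0005
t=34.75 pos F=[-40.6 112.1] z=0.1512 yawF=-0.002 grip=0.0004 f=[-0.2 -0.1 -0.1]
tilt [-0.0239  0.0064 -0.9997]  shift [-0.      0.0012  0.1072]  turn -0.002
```

View pics/w16.png

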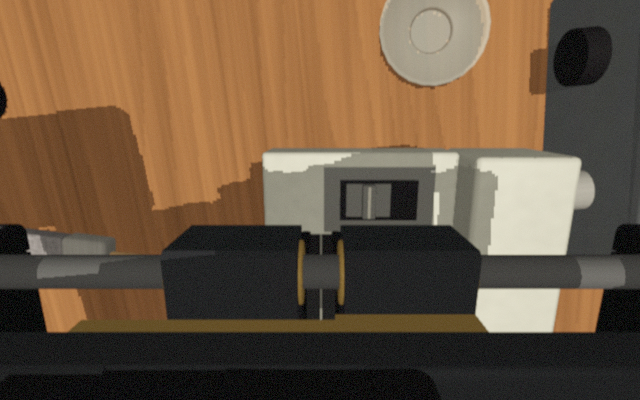

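Call:
send_rows(steps=[0.0,0,-0.001,0.03,0,0.0,0,-0.001,0.06,0,0.0,0,-0.001,0.085,0,0.0,0,-0.001,0.1,0,0.0,0,-0.001,0.1065,0,0.0,0,-0.001,0.1065,0,0.0,0,-0.001,0.1065,0])

```text
time: 35.62
position: [0.603, 0.1649, 0.0457]
tool_rot: [0.738, 0.675, -0.006, -0.01]
ft_force: [-0.7, 0.3, 0.0]
grip_width: 0.0007
```

```bash
python3 snap.py wrist w17; python3 go.py -.030 .1125 .044 0
```

```text
35.625 [0.603  0.1649 0.0457] [ 0.738   0.6747 -0.0059 -0.0098] [-0.66  0.28  0.01] 0.0007
t=35.67 pos F=[-43.5 112.7] z=0.0457 yawF=-0.002 grip=0.0005 f=[ 0.2 -0.9  0. ]
tilt [-0.0219  0.0065 -0.9997]  shift [-0.0002  0.0135  0.0014]  turn -0.0019
```

View pics/w17.png

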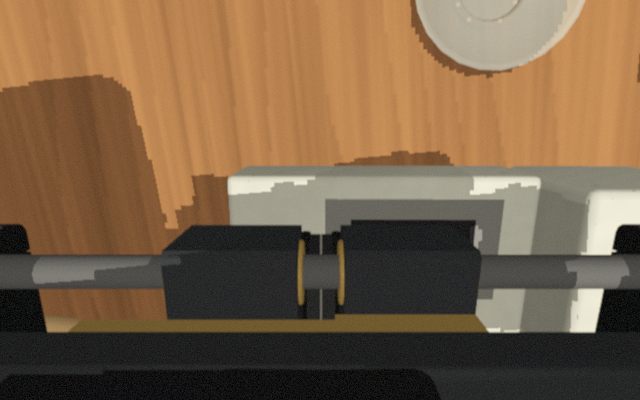

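Call:
send_rows(steps=[0.0,0,0.005,0.0012,0,0.0,0,0.01,0.001,0,0.0,0,0.015,0.001,0,0.0,0,0.018,0.001,0,0.0,0,0.018,0.001,0])

```text
time: 36.3
position: [0.6211, 0.1632, 0.0442]
tool_rot: [0.738, 0.675, -0.006, -0.01]
ft_force: [-0.1, -0.2, -0.0]
grip_width: 0.0008
```

Call:
send_rows(steps=[0.0,0,0.003,0,0,0.0,0,0.006,0,0,0.0,0,0.008,0,0,0.0,0,0.008,0,0])

```text
time: 36.8
position: [0.6288, 0.1626, 0.044]
tool_rot: [0.738, 0.675, -0.006, -0.01]
ft_force: [-2.4, 1.2, 1.3]
grip_width: 0.0005
```

```bash
python3 go.py -.012 .1125 .044 0
```

```text
t=36.80 pos F=[-17.5 112.6] z=0.0440 yawF=-0.002 grip=0.0005 f=[-2.4  1.2  1.3]
tilt [-0.0225  0.0065 -0.9997]  shift [-0.0001  0.0055 -0.0002]  turn -0.002
```

Call:
send_rows(steps=[0.0,0,0.003,0,0,0.0,0,0.006,0,0,0.0,0,0.009,0,0,0.0,0,0.012,0,0,0.0,0,0.012,0,0])

```text
time: 37.42
position: [0.641, 0.1614, 0.0436]
tool_rot: [0.738, 0.675, -0.006, -0.01]
ft_force: [-1.2, -0.6, 0.9]
grip_width: 0.0005
```

```bash
python3 go.py -.003 .1125 .044 0
```

```text
t=37.42 pos F=[ -5.2 112.5] z=0.0436 yawF=-0.002 grip=0.0005 f=[-1.2 -0.6  0.9]
tilt [-0.0222  0.0065 -0.9997]  shift [-0.      0.0022 -0.0004]  turn -0.002
```

Force has dropped, so it has probably snapped over. I'll back off, lift and look.

Call:
send_rows(steps=[0.0,0,-0.008,0,0,0.0,0,-0.008,-0.04,0,0.0,0,-0.008,-0.09,0,0.0,-0.05,-0.008,-0.14,0,0.0,-0.1,-0.008,-0.19,0,0.0,-0.14,-0.008,-0.23,0,0.0,-0.14,-0.008,-0.25,0,0.0,-0.14,-0.008,-0.25,0])

```text
time: 38.42
position: [0.627, 0.0201, 0.2957]
tool_rot: [0.739, 0.674, -0.004, -0.008]
ft_force: [-0.1, 0.2, -0.2]
grip_width: 0.0005
```

```bash
python3 snap.py wrist w18;python3 snap.py side s18;python3 stack.py w18.npz .0705;  python3 - <<'E'
from h import *
c=dict(np.load("w18.npz"));W=pts(c);F=toF(W);z=W[...,2]
m=(z>.0455)&(z<.053)&(F[...,1]>.075)&(F[...,1]<.14)&(abs(F[...,0])<.04)
print("ridge",m.sum(),np.percentile(F[m],[2,98],axis=0),np.median(z[m]))
k=(z>.047)&(F[...,1]<-.055)&(F[...,1]>-.1)&(abs(F[...,0]+.075)<.005)
print("shank",k.sum(),np.median(z[k]),F[k][:,0].mean())
i=cv2.imread("pics/s18.png");cv2.imwrite("pics/s18c.png",cv2.resize(i[155:245,205:335],None,fx=6,fy=6))
E
```

```text
38.425 [0.627  0.0201 0.2957] [ 0.7386  0.6741 -0.0041 -0.0076] [-0.05  0.16 -0.16] 0.0005
38.475 [0.6258 0.0211 0.2935] [ 0.7382  0.6745 -0.0054 -0.0094] [ 0.28  0.36 -0.65] 0.0002
rect ((-0.06297683715820312, -0.0542449951171875), (60.12299346923828, 109.88225555419922), 0.009332128800451756) z 0.07052442510785062 y -0.05499266669770604 0.05488968561265891 x [-0.02955985  0.02931179]
wall y [0.05482078 0.06226091] posts x [0.02253032 0.04141775]
ridge 243 [[0.00383662 0.09997018]
 [0.0123979  0.12531296]] 0.049264086513697014
shank 240 0.050574297559582565 -0.07507042511613413
```

View pics/w18.png

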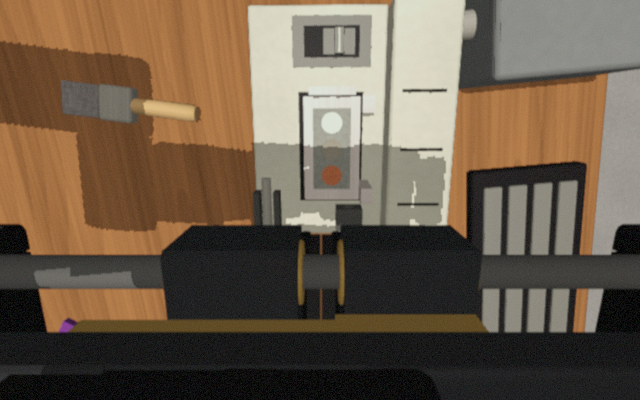

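View pics/s18c.png

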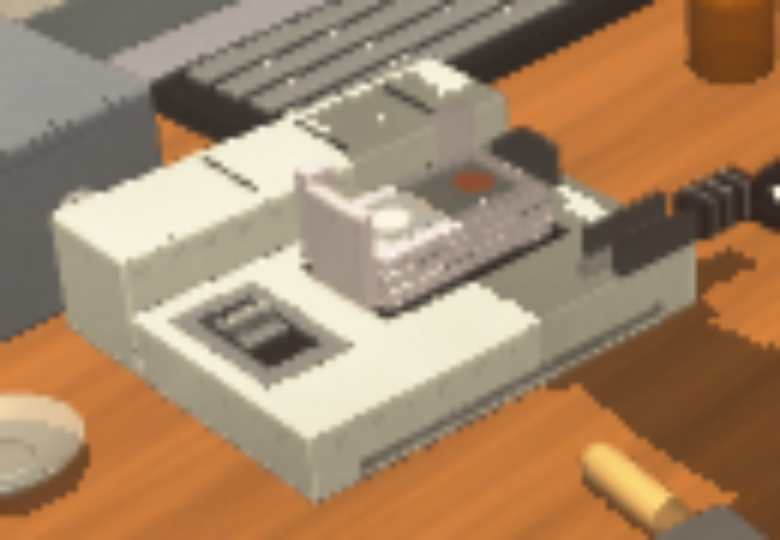

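The ridge has moved 16.0 mm (centre -7.9 → +8.1), so the switch is fully on. The stack is square at (−0.1, −0.1) mm and the pin is still parked, so I'm handing in.

```bash
python3 -c "
from rig import hand_in
print(hand_in())"
```

```text
the job is handed in; nothing more can be done
None
```

The feeder is ready and the job is handed in, at about 38.5 s of the 210 s allowed; `hand_in()` gave no verdict.

**Work done:**
- I drew the pin out of its bore and laid it in the parking notch, shank inwards.
- I stacked the three white plates, the only ones on the bench, pressing each gently against both fences until the wrist felt contact.
- I pushed the switch on last. The other things on the bench were left alone.

**Last checks:**

| Item | Measured |
|---|---|
| Stack top | 70.5 mm high (three 10 mm plates on the 40 mm bed) |
| Top plate position | within about 0.1 mm of centre on the bed |
| Top plate angle | about 0.01° off square |
| Pin shank | on the notch's centre line, top at 50.6 mm |
| Switch ridge travel | 16 mm, fully on |

- **Frame correction:** my first estimate of the feeder's position was about 1.2 mm off along y when compared with the left fence, so I corrected it. The "centre on the bed" figure uses that corrected frame.
- **Lower plates:** the two lower plates each measured within about 0.5 mm when placed. At the end I could only see that their sides are flush in the side view.
- **Pin's end position:** its position along the notch (about 3 mm outward) and the direction of the shank were measured when I parked it. The final check covered only its height and sideways position.
- **Tool tilt:** the tool tilted slowly to about 0.025 rad during the run. I saw no effect on the placements.

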